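# Hold a set-screw collar on the spindle flat of a dental model trimmer

### The arm

A 6-joint arm with a two-finger parallel gripper is mounted at the origin on the work surface. World frame = base frame: x ahead of the robot, y to its left, z up, the work surface at z = 0. Lengths are in m, angles in rad, forces in N, time in s.
With the tool pointing down it reaches from about 0.35 to 0.975 m from the base axis. Payload 4.9 kg.
Tool frame: the origin (TCP) lies on the centre line of the jaws, within the pads' length; the fingertips stand 14 mm ahead of it and the grasp point (between the pads) lies 5 mm behind it (nose_length is the distance from the TCP to the fingertips, in m); y points along the fingers, x is the direction in which the jaws open and shut, and the axes are right-handed (so a half turn about y gives the same grasp; the last joint's range is limited). The gripper opens to 85 mm and grips with 20 to 120 N. Pads are 22 mm wide; open, the fingers measure 114 mm over their backs; the gripper's body (76 mm by 85 mm) begins 54 mm behind the grasp point. The pads swing forward as they close: fully open they stand 13 mm farther back than shut.
Start: joints at [1.188, 0.053, 1.613, -0, 1.476, -0.119], TCP at [0.163, 0.603, 0.21] pointing down, gripper open.
Joint ranges: [-3.01, 3.01], [-1.01, 2.22], [0.06, 2.58], [-1.02, 4.17], [0.09, 2.62], [-3.14, 3.14]. Speed limits (rad/s): [2.57, 2.57, 3.14, 3.14, 3.14, 3.14].

### API

Orientations are given as a rotation vector (axis times angle).
In Python, from station import get_obs, get_image, finish_job, nose_length gives the robot as it stands.
- The arm moves only by the tool send_rows, never from a script. Its argument "deltas" is a list of rows, each a list of 7 numbers: the gripper's target within -1 to 1 (fully open at 1, half-way at 0, shut at -1), then the shift along the tool's x, y, z in m, then the turn, a rotation vector about the tool's x, y, z in degrees. In form: [[hand, tx, ty, tz, wx, wy, wz], ...]. A call has exactly 10 rows; each row is the pose to reach, as a shift and turn from the pose commanded when the call began, along the tool's axes at that moment; what a row does not reach only later rows make up. A row lasts 1/8 s, in which the tool goes at most 62.5 mm and 10.7 degrees, less where a joint would pass 70% of its speed; a pose out of reach is approached as far as the arm can. A call with a gripper value outside its range is refused whole. The fingers move at their own pace and stop on an object; "newtons" is the grip in N (left out, the last holds). Time passes only in rows, so rows that repeat a pose let the fingers close, or fill a call up. It gives the time, the measured TCP pose, the force and the opening at its end, in the units of the state.
- get_obs(): the state, without advancing time (a new reading comes with each control period).
- get_image(name): name is "scene" or "top" or "wrist"; returns a dict with "frame" (480x640x3 uint8, red, green, blue), "mtx" (3x3 intrinsics, pixels), "rvec" (rotation vector, rad) and "tvec" (3), from world to camera coordinates, as OpenCV has them. Camera axes: x right, y down, z forward; pixel columns grow to the right and rows downward; lengths in m; the calibration is good to about 2 mm. A picture is of the moment at which its call begins. There is no depth.
- finish_job(): hands the job in, once; it reports no verdict.
The state is a dict: "t": time; "q": joint angles; "dq": joint speeds; "effort": joint torques, N m; "tool_pos": TCP position; "tool_rot": TCP orientation; "contact_force": force on the tool from outside, world axes, zero at the start; "wrist_torque": the same for the moment, N m; "opening": finger opening in m.
Only numpy, scipy, OpenCV 4.12 (cv2) and the standard library are available. Lean on these libraries where they do the work, as an engineer would, in place of code of your own. Each camera call takes 0.05 s, during which the arm holds its last target.

### The job

On the small trimmer in the dental lab, swing the keeper lever fully upright, off the end of the spindle, then pinch the upright spindle and turn it until its flat faces straight along the key channel. Then fetch the collar that has the set screw, slide it over the spindle with the screw over the flat until the collar's top is flush with the spindle's end, and draw it lightly so that the screw's tip bears on the flat. Finish while still holding it there in the fingers, hanging on nothing else, ready for a colleague's key; leave the lever up and the plain ring, jar, stone model and articulator undisturbed.

Things in the scene. Friction and masses are not known exactly. Their poses are not given: they have to be found in the camera images.
- trimmer: White bench machine, 200 mm (x) by 230 mm (y), steel deck at 85 mm, fixed. Origin on the bench under the spindle axis, z up. Key channel: two low aluminium rails, 8 mm high, 12 mm apart, on the deck 45 to 95 mm from the axis; it points along the trimmer's +x. The lever's grey fork stands 90 mm from the axis on the -y side, 49 mm wide (x), up to 157 mm above the bench.
- spindle: Upright 20 mm shaft, turns about its vertical axis, friction 0.07 N m, stays. Origin: centre of its top end, 135 mm above the bench, z up; 2 mm chamfer. Its top 30 mm has one flat, 5 mm from the axis, 17 mm wide, looking along its +x (15 mm thick across the flat, else up to 20); round below. Flat faces the channel when its +x is the trimmer's +x. Foot boss 44 mm wide, 6 mm high on the deck.
- flat (a point): Point in the middle of the spindle's flat, 5 mm from the axis and 12 mm below the spindle's end; same axes as the spindle.
- keeper (a joint): Angle of the keeper lever: 0 lying level over the spindle, grows as its free end is raised, stops at 1.6 rad (upright, just past vertical). Stays where it is left; it takes about 1.5 N at the grip point to move. Upright means over 1.25 rad.
- keeper_grip (a point): Point to pinch on the lever, a dark steel bar 12 mm wide (along the trimmer's x), 8 mm thick: mid thickness, 111 mm from the hinge, 11 mm short of the free end; lever down, it is 21 mm past the spindle axis (+y), 155 mm above the bench. An 18 mm rubber pad under the bar, 90 mm from the hinge, hangs over the spindle, to 13 mm below the bar's middle. Axes: x along the hinge, y along the bar outward.
- keeper_hinge (a point): Centre of the lever's hinge, 155 mm above the bench; the hinge axis runs along the trimmer's x, and raising the lever is a right-handed turn about +x (the bar goes from +y up to +z).
- collar: Steel shaft collar, 40 mm outside, 24 mm bore, 18 mm high, 0.13 kg, flat on the bench. Origin: centre of its underside, z up along the bore. A dark set screw goes through the wall on its +x side, 9 mm up: 6 mm thick, tip 6.5 mm from the axis inside the bore, 10 mm head out to 26 mm from the axis. The collar goes on the spindle only with the screw over the flat.
- screw_tip (a point): Centre of the tip of the collar's set screw, inside the bore, 6.5 mm from the bore's axis along the collar's +x, 9 mm above its underside. When the tip bears on the flat it is 5 mm from the spindle's axis.
- spacer: Plain steel ring without a screw, 32 mm outside, 21 mm bore, 14 mm high, on the bench near the collar (either may be the nearer one). Not to be used. Origin at the centre of its underside.
- stone_model: Dental stone model on a blue base, 60 mm wide, 60 mm long, 38 mm high, on the bench; leave alone. Origin at the centre of its underside.
- articulator: Red articulator with two stone models, standing open, about 130 by 90 mm and 200 mm high; leave alone. Origin at the centre of its underside.
- jar: White jar, 56 mm diameter, 70 mm high; leave alone. Origin at the centre of its underside.
Mind the look-alikes: they are no part of the job. Leave any orange look-alike of the collar alone.

How it is judged:
On the way, in this order (a step that is already met when the one before it is completed fails the run):
1. the keeper lever is upright (over 1.25 rad) (value of joint keeper above 1.25 rad), for 0.2 s.
2. the fingers have turned the spindle until its flat faces along the key channel (within 0.25 rad) and still pinch it, the collar not yet on it (angle between the x axis of spindle and the x axis of trimmer, either way round below 0.25 rad and x of flat in the frame of trimmer above 0 m and contact force between the fingers and spindle above 1 N and value of joint keeper above 1.25 rad and horizontal distance between collar and spindle above 0.05 m), for 0.2 s.
At the end, for the whole second after the job is handed in: Collar held by the fingers (over 2 N), at rest, upright, top flush with the spindle end within 4 mm, screw on the flat (within 0.25 rad), its tip bearing on it (within 1 mm, over 0.4 N); flat along the key channel within 0.3 rad; lever above 1.2 rad (angle between the x axis of spindle and the x axis of trimmer, either way round below 0.3 rad and x of flat in the frame of trimmer above 0 m and value of joint keeper above 1.2 rad and z of collar in the frame of spindle between -0.022 and -0.014 m and horizontal distance between collar and spindle below 0.004 m and angle between collar's own z axis and vertical below 0.15 rad and angle between the x axis of collar and the x axis of spindle, either way round below 0.25 rad and x of screw_tip in the frame of spindle between 0.002 and 0.006 m and contact force between collar and spindle above 0.4 N and contact force between the fingers and collar above 2 N and linear speed of collar below 0.02 m/s); the arm keeps its last pose, push and grip.
It fails at once if the plain ring, stone model, articulator or jar is moved by more than 20 mm (distance of any of spacer, stone_model, articulator, jar from where it was at the start of the episode above 0.02 m).
It also fails if it takes over 72 s, if anything falls off the work surface, if the arm or the gripper's body presses on something with over 40 N, if the wrist force passes 120 N, or if a joint passes its speed limit or range.

## Working session

There is one attempt and no reset: what is moved stays moved. The work goes in short steps, Python scripts to look and compute and a tool call to move; the robot and the scene stay as the last step left them, time stands still between calls to the robot, and variables do not carry over. Pictures are saved under pics/ and viewed, and the job is handed in when it is done.

Besides the shell and the picture viewer there is one more tool, called after ">>>" by a JSON object that holds its "op" and its "data", one argument or row to a line. send_rows: Moves the arm, as the interface text tells. Its arguments: {"type":"object","properties":{"deltas":{"type":"array"},"newtons":{"type":"number"}},"required":["deltas"]}

```bash
mkdir -p pics; ls; cat > h.py <<'E'
import numpy as np,cv2
from station import get_obs,get_image,finish_job,nose_length
R=lambda v:cv2.Rodrigues(np.array(v,float))[0]
def snap(n,f):
    im=get_image(n);cv2.imwrite('pics/'+f+'.png',im['frame'][:,:,::-1]);np.save('pics/'+f+'.npy',im,allow_pickle=True);return im
def load(f):return np.load('pics/'+f+'.npy',allow_pickle=True).item()
def ray(im,u,v):
    d=cv2.undistortPoints(np.array([[[u,v]]],float),im['mtx'],None)[0,0]
    r=R(im['rvec']);o=-r.T@np.ravel(im['tvec']);return o,r.T@np.array([d[0],d[1],1])
def onz(im,u,v,z):
    o,d=ray(im,u,v);return o+d*(z-o[2])/d[2]
def proj(im,P):return cv2.projectPoints(np.array(P,float).reshape(-1,3),im['rvec'],im['tvec'],im['mtx'],None)[0].reshape(-1,2)
def state():
    o=get_obs();print('t',round(o['t'],2),'pos',np.round(o['tool_pos'],4),'\n',np.round(R(o['tool_rot']),3),'\nF',np.round(o['contact_force'],2),'open',round(o['opening'],4),'q',np.round(o['q'],3));return o
def togo(p,Rt=None):
    o=get_obs();r=R(o['tool_rot']);print('shift',np.round(r.T@(np.array(p)-o['tool_pos']),4))
    if Rt is not None:print('turn',np.round(np.degrees(cv2.Rodrigues(r.T@Rt)[0].ravel()),2))
E
python3 - <<'E'
from h import *
state();print(nose_length)
for n in('scene','top','wrist'):
    im=snap(n,n+'0');o,d=ray(im,320,240);print(n,o,d)
E
```

```text
pics
t 0.0 pos [0.1627 0.6028 0.2086] 
 [[ 0.261 -0.001 -0.965]
 [ 0.965 -0.002  0.261]
 [-0.002 -1.     0.   ]] 
F [-0.76 -0.73 -0.63] open 0.0855 q [ 1.188  0.053  1.614 -0.     1.476 -0.119]
0.014
scene [ 1.12674942 -0.35025005  0.66192355] [-0.64916269  0.51377001 -0.56094   ]
top [0.3190967  0.13839142 1.07499922] [ 0.20528681 -0.01228406 -0.97875644]
wrist [0.08938579 0.62339865 0.37296406] [ 0.29629515 -0.08189655 -0.95163172]
```

View pics/scene0.png

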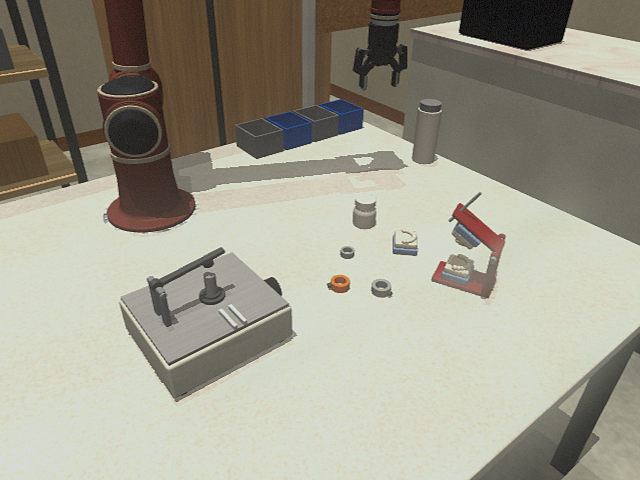

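View pics/top0.png

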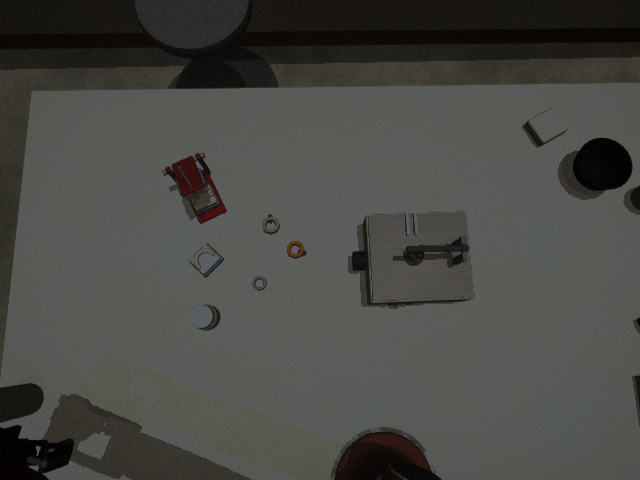

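View pics/wrist0.png

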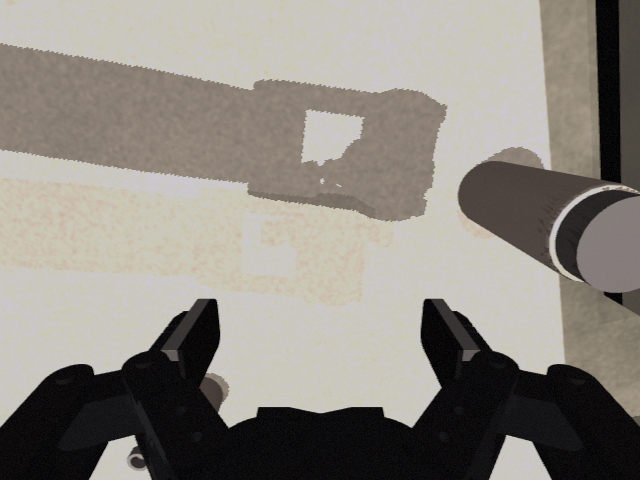

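The top view shows the trimmer at about (415,255) with its rails pointing image-up (+x) and the lever fork on the right (-y). The collar with the screw is at (271,225), the orange look-alike at (296,250) and the plain ring at (260,283). I'll zoom in on these.

```bash
python3 - <<'E'
from h import *
im=load('top0');f=im['frame'][:,:,::-1]
def crop(f,x,y,w,h,s,g=1.0):
    c=f[y:y+h,x:x+w].astype(float)*g
    return cv2.resize(np.clip(c,0,255).astype(np.uint8),None,fx=s,fy=s,interpolation=cv2.INTER_CUBIC)
cv2.imwrite('pics/t_trim.png',crop(f,340,195,150,120,5,1.8))
cv2.imwrite('pics/t_ring.png',crop(f,180,205,140,100,5,1.6))
s=load('scene0')['frame'][:,:,::-1]
cv2.imwrite('pics/s_trim.png',crop(s,110,230,200,150,4))
E
```

```text
(no output)
```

View pics/t_trim.png

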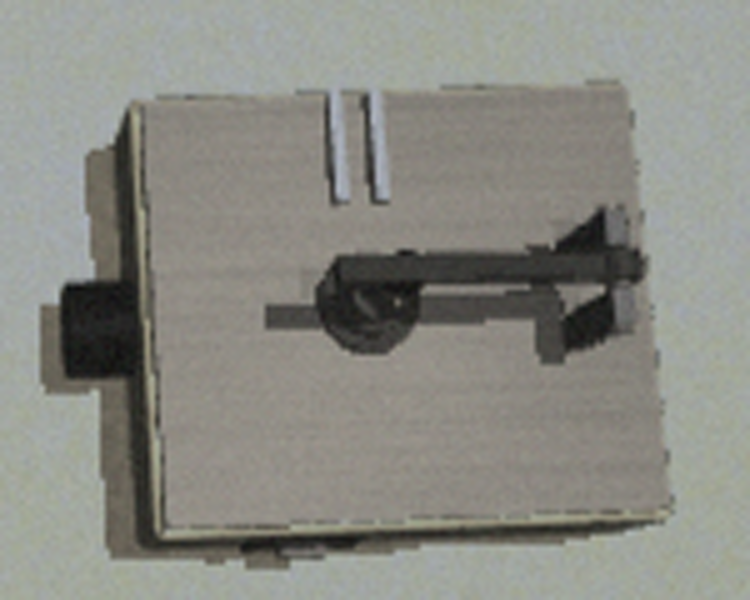

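View pics/t_ring.png

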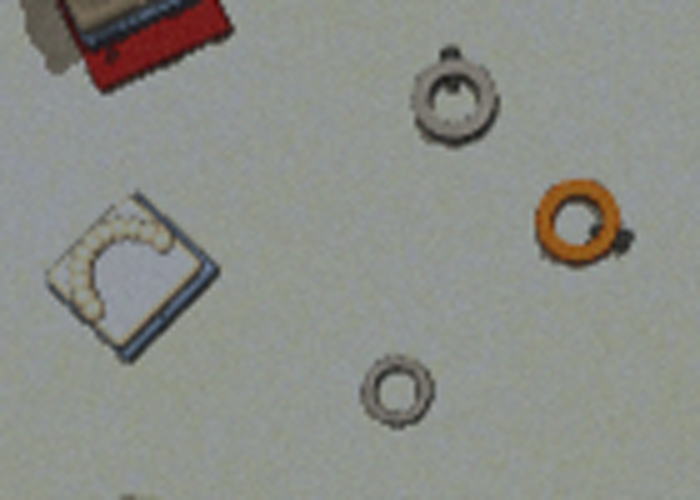

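View pics/s_trim.png

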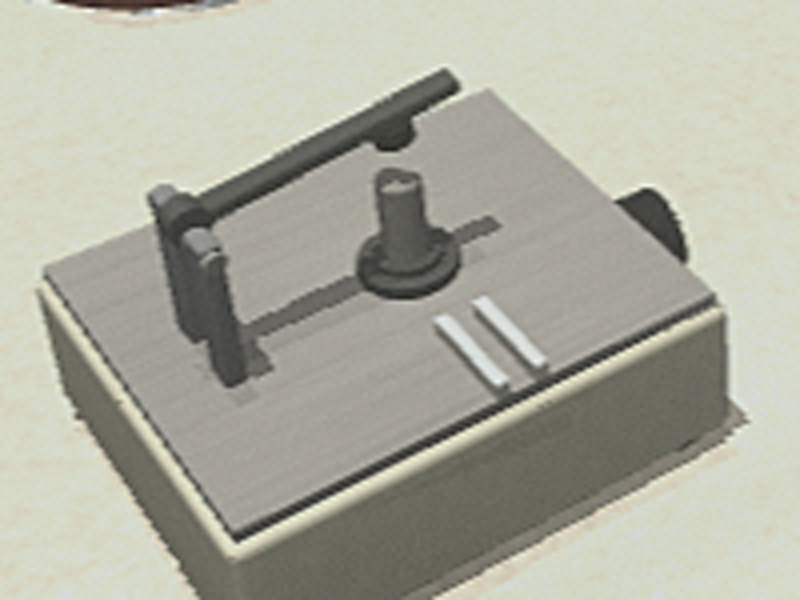

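```bash
python3 - <<'E'
from h import *
im=load('top0');s=load('scene0')
def c(x,y,z=.085):return onz(im,340+x/5,195+y/5,z)
for p in[(137,103),(624,87),(660,512),(162,530)]:print('corner',c(*p)[:2])
print('rails',c(335,95,.093)[:2],c(341,197,.093)[:2],c(375,93,.093)[:2],c(381,197,.093)[:2])
print('boss',c(368,305,.091)[:2])
S=lambda x,y,z:onz(s,110+x/4,230+y/4,z)
print('scene deck corners',[S(*p,.085)[:2] for p in[(42,270),(240,535),(718,297),(490,90)]])
print('boss',S(408,262,.091)[:2],'top',S(400,178,.135)[:2])
r=lambda x,y,z:onz(im,180+x/5,205+y/5,z)
print('collar top',r(455,98,.018)[:2],'screwhead',r(450,53,.009)[:2],r(455,88,.009)[:2])
print('orange',r(578,221,.018)[:2],'ring',r(397,390,.014)[:2],'model',r(132,270,.038)[:2])
# lever tip ray closest
o1,d1=ray(im,340+342/5,195+270/5);o2,d2=ray(s,110+450/4,230+80/4)
A=np.array([d1,-d2]).T;t=np.linalg.lstsq(A,o2-o1,rcond=None)[0];print('tip',o1+d1*t[0],o2+d2*t[1])
o1,d1=ray(im,340+625/5,195+265/5);o2,d2=ray(s,110+188/4,230+210/4)
A=np.array([d1,-d2]).T;t=np.linalg.lstsq(A,o2-o1,rcond=None)[0];print('hinge',o1+d1*t[0],o2+d2*t[1])
E
```

```text
corner [0.58025809 0.01825472]
corner [ 0.58296693 -0.20247553]
corner [ 0.39167026 -0.20146195]
corner [0.38946084 0.0160154 ]
rails [ 0.57992508 -0.06950782] [ 0.53327676 -0.06926397] [ 0.58046234 -0.08750259] [ 0.53287712 -0.08703534]
boss [ 0.4849198  -0.07853572]
scene deck corners [array([ 0.3962615 , -0.20644973]), array([ 0.58667239, -0.20102794]), array([0.58316486, 0.0166122 ]), array([0.39291973, 0.01398909])]
boss [ 0.49111852 -0.08116486] top [ 0.4898234  -0.07921502]
collar top [0.58081068 0.24057105] screwhead [0.60536625 0.24376865] [0.58797373 0.2414253 ]
orange [0.51999321 0.18304603] ring [0.44281622 0.26827493] model [0.49810356 0.38632494]
tip [ 0.48597867 -0.05120833  0.17131173] [ 0.48650652 -0.05025094  0.17120834]
hinge [ 0.48740463 -0.17035026  0.16023267] [ 0.48889409 -0.16726502  0.15946542]
```

```bash
python3 - <<'E'
from h import *
togo([.487,-.056,.26],np.array([[1,0,0],[0,0,1],[0,-1,0]]).T.T)
E
```

```text
shift [-0.5516 -0.0504 -0.4848]
turn [ 5.000e-02  7.489e+01 -8.000e-02]
```

>>> {"op": "send_rows", "data": {
  "deltas": [
    [1, -0.04, -0.05, -0.035, 0, 5, 0],
    [1, -0.08, -0.05, -0.07, 0, 10, 0],
    [1, -0.12, -0.05, -0.105, 0, 16, 0],
    [1, -0.16, -0.05, -0.14, 0, 22, 0],
    [1, -0.2, -0.05, -0.175, 0, 28, 0],
    [1, -0.24, -0.05, -0.21, 0, 34, 0],
    [1, -0.28, -0.05, -0.245, 0, 40, 0],
    [1, -0.32, -0.05, -0.28, 0, 46, 0],
    [1, -0.36, -0.05, -0.316, 0, 52, 0],
    [1, -0.4, -0.05, -0.352, 0, 58, 0]
  ],
  "newtons": 25
}}

```text
t: 1.4
tool_pos: [0.3988, 0.1238, 0.2597]
tool_rot: [-1.559, -0.229, 0.228]
contact_force: [0.3, 0.4, -0.0]
opening: 0.0856
```

```bash
python3 - <<'E'
from h import *
state()
togo([.487,-.056,.26],np.array([[1,0,0],[0,0,1],[0,-1,0]]))
E
```

```text
t 1.4 pos [0.3988 0.1238 0.2597] 
 [[ 0.958  0.    -0.287]
 [ 0.287  0.     0.958]
 [ 0.001 -1.     0.   ]] 
F [ 0.32  0.43 -0.04] open 0.0856 q [ 0.122 -0.5    1.999  0.     1.642 -0.169]
shift [ 0.0328 -0.0003 -0.1975]
turn [-1.000e-02  1.669e+01  3.000e-02]
```

>>> {"op": "send_rows", "data": {
  "deltas": [
    [1, 0.005, 0, -0.03, 0, 3, 0],
    [1, 0.01, 0, -0.06, 0, 6, 0],
    [1, 0.015, 0, -0.09, 0, 9, 0],
    [1, 0.02, 0, -0.12, 0, 12, 0],
    [1, 0.025, 0, -0.15, 0, 14, 0],
    [1, 0.03, 0, -0.175, 0, 16, 0],
    [1, 0.0328, 0, -0.1975, 0, 16.7, 0],
    [1, 0.0328, 0, -0.1975, 0, 16.7, 0],
    [1, 0.0328, 0, -0.1975, 0, 16.7, 0],
    [1, 0.0328, 0, -0.1975, 0, 16.7, 0]
  ]
}}

```text
t: 2.65
tool_pos: [0.487, -0.0534, 0.2599]
tool_rot: [-1.571, -0.004, 0.003]
contact_force: [0.1, 0.3, -0.2]
opening: 0.0854
```

```bash
python3 - <<'E'
from h import *
state();im=snap('wrist','w1')
print(proj(im,[[.487,-.079,.135],[.487,-.056,.166],[.487,-.079,.091]]))
E
```

```text
t 2.65 pos [ 0.487  -0.0534  0.2599] 
 [[ 1.     0.    -0.004]
 [ 0.004  0.     1.   ]
 [ 0.    -1.     0.   ]] 
F [ 0.09  0.27 -0.2 ] open 0.0854 q [-0.261 -0.303  1.855  0.     1.59  -0.266]
[[319.75499457 249.35699719]
 [319.82139394 234.75729871]
 [319.79221067 234.72305779]]
```

View pics/w1.png

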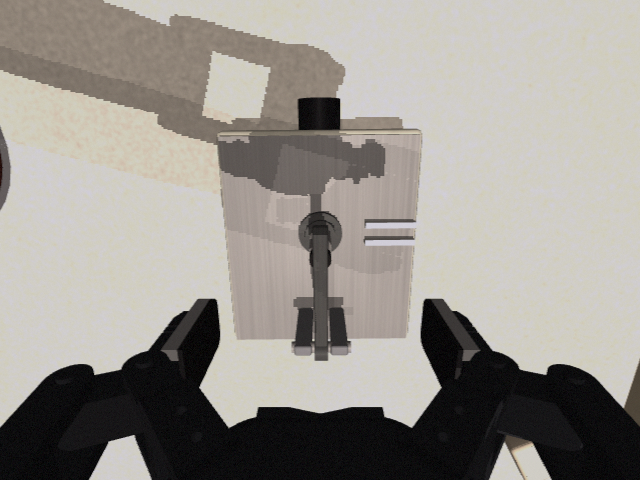

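The wrist view has the bar end at about (320,230), the fork at (320,345) and the rails on the right at (390,232). The bar is centred between the fingers, and its end matches the prediction. I'll descend, pinch and check.

```bash
python3 - <<'E'
from h import *
im=load('w1')
for z in(.155,.165,.175):print(onz(im,320,229,z),onz(im,320,345,z))
togo([.487,-.056,.161],np.array([[1,0,0],[0,0,1],[0,-1,0]]))
E
```

```text
[ 0.48713162 -0.05452069  0.155     ] [ 0.48752263 -0.16315436  0.155     ]
[ 0.48712297 -0.05162974  0.165     ] [ 0.48749945 -0.15622717  0.165     ]
[ 0.48711432 -0.04873879  0.175     ] [ 0.48747627 -0.14929998  0.175     ]
shift [-0.0001  0.0989 -0.0026]
turn [-0.    0.24  0.01]
```

>>> {"op": "send_rows", "data": {
  "deltas": [
    [1, 0, 0.03, -0.0046, 0, 0.2, 0],
    [1, 0, 0.06, -0.0046, 0, 0.2, 0],
    [1, 0, 0.085, -0.0046, 0, 0.2, 0],
    [1, 0, 0.1, -0.0046, 0, 0.2, 0],
    [-1, 0, 0.1, -0.0046, 0, 0.2, 0],
    [-1, 0, 0.1, -0.0046, 0, 0.2, 0],
    [-1, 0, 0.1, -0.0046, 0, 0.2, 0],
    [-1, 0, 0.1, -0.0046, 0, 0.2, 0],
    [-1, 0, 0.1, -0.0046, 0, 0.2, 0],
    [-1, 0, 0.1, -0.0046, 0, 0.2, 0]
  ],
  "newtons": 25
}}

```text
t: 3.95
tool_pos: [0.4873, -0.0587, 0.1599]
tool_rot: [-1.571, 0.0, -0.0]
contact_force: [-0.3, -0.4, -0.0]
opening: -0.0
```

```bash
python3 - <<'E'
from h import *
state();snap('scene','s2');snap('wrist','w2')
f=load('s2')['frame'][:,:,::-1];cv2.imwrite('pics/s2c.png',cv2.resize(f[180:360,100:320],None,fx=3,fy=3))
E
```

```text
t 3.95 pos [ 0.4873 -0.0587  0.1599] 
 [[ 1.  0.  0.]
 [-0. -0.  1.]
 [ 0. -1. -0.]] 
F [-0.29 -0.4  -0.02] open -0.0 q [-0.272 -0.241  1.971 -0.     1.412 -0.271]
```

View pics/s2c.png

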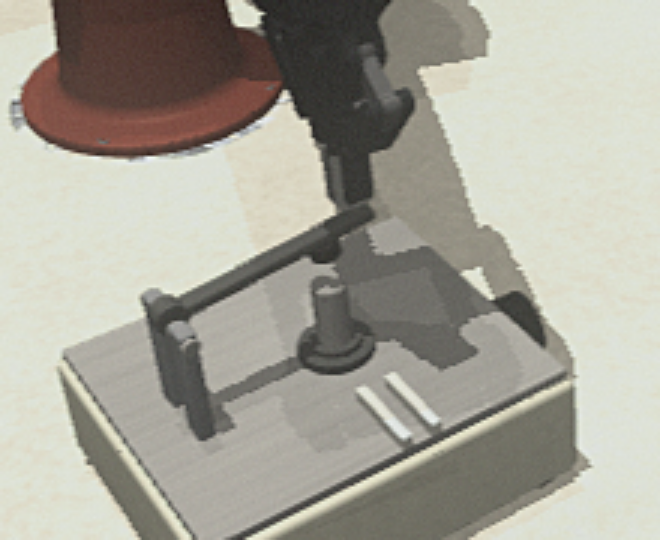

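```bash
python3 - <<'E'
from h import *
s=load('s2')
p=proj(s,[[.487,-.0587,.146],[.487,-.0587,.155],[.487,-.0587,.160],[.487,-.0477,.146],[.487,-.047,.155],[.487,-.169,.155]]);print(3*(p-[100,180]))
E

```

```text
[[358.58631815 252.17891538]
 [357.07632    239.27160493]
 [356.22961084 232.0340212 ]
 [375.97211415 245.2653477 ]
 [375.68102198 231.9687014 ]
 [167.7445361  313.59000876]]
```

View pics/w2.png

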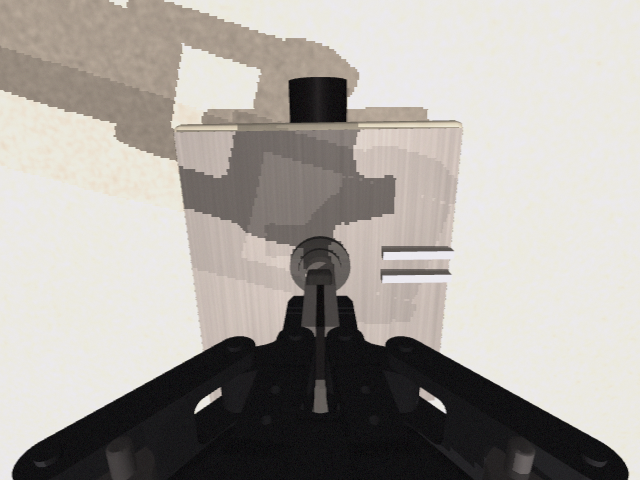

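```bash
python3 - <<'E'
from h import *
s=load('scene0')
c=np.array([.1627,.6028,.2086]);x=np.array([.261,.965,0])
print(proj(s,[c+x*.0428,c-x*.0428,c+x*.0428-[0,0,.014],c-x*.0428-[0,0,.014]]))
w=load('w2');t=np.array([.4873,-.0587,.1599])
print('w2',proj(w,[t,t-[0,0,.014],t+[0,.011,-.014],t+[0,.011,.01],t+[0,.011,.03]]))
w=load('w1');t=np.array([.487,-.0534,.2599])
print('w1',proj(w,[t+[.043,.011,-.001],t+[.043,-.011,-.001],t+[.043,.011,.013],t+[.043,.011,.03]]))
f=load('s2')['frame'][:,:,::-1];cv2.imwrite('pics/s2d.png',cv2.resize(f[210:290,170:270],None,fx=8,fy=7,interpolation=cv2.INTER_CUBIC))
E

```

```text
[[392.08590448  98.69796072]
 [364.03605208 102.19265634]
 [391.58524459 103.71925582]
 [363.68736811 107.29760532]]
w2 [[319.88887471 283.35176696]
 [319.90317801 272.58699302]
 [319.88140596 253.99338412]
 [319.8520108  271.31332582]
 [319.82055146 289.84950586]]
w1 [[403.99943647 263.00778936]
 [400.8510538  301.71347658]
 [410.83889754 274.01549707]
 [420.80699118 290.05855367]]
```

View pics/s2d.png

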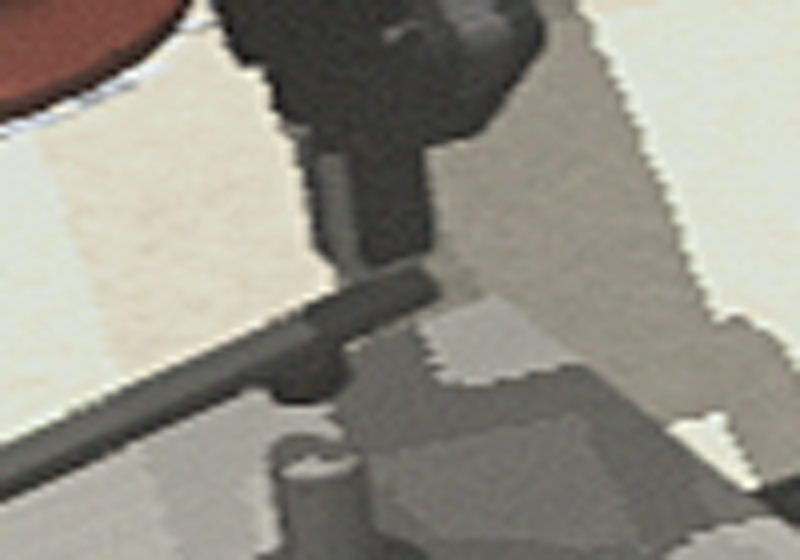

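```bash
python3 - <<'E'
from h import *
def tri(l):
    A=np.zeros((3,3));b=np.zeros(3)
    for im,u,v in l:
        o,d=ray(im,u,v);d/=np.linalg.norm(d);P=np.eye(3)-np.outer(d,d);A+=P;b+=P@o
    p=np.linalg.solve(A,b);return p,[np.round(proj(im,p)[0]-[u,v],1) for im,u,v in l]
s=load('s2');w=load('w2')
print(tri([(s,223.5,247),(w,320,268)]))
o,d=ray(s,222,247)
for y in(-.07,-.0587,-.0477):print(o+d*(y-o[1])/d[1])
# wrist cam vs tool
for n,t,r in(('w1',[.487,-.0534,.2599],0),('w2',[.4873,-.0587,.1599],0)):
    print(ray(load(n),320,240)[0]-t)
f=load('w2')['frame'][:,:,::-1];cv2.imwrite('pics/w2d.png',cv2.resize(f[220:440,240:400],None,fx=4,fy=2.7,interpolation=cv2.INTER_CUBIC))
E

```

```text
(array([ 0.48622614, -0.04573022,  0.1746313 ]), [array([1.1, 0.3]), array([-2.5,  3.4])])
[ 0.5280552  -0.07        0.20887148]
[ 0.50391517 -0.0587      0.19060391]
[ 0.48041603 -0.0477      0.17282131]
[-1.01218158e-04  7.66880607e-02  1.64245819e-01]
[0.00017717 0.07675998 0.16421024]
```

View pics/w2d.png

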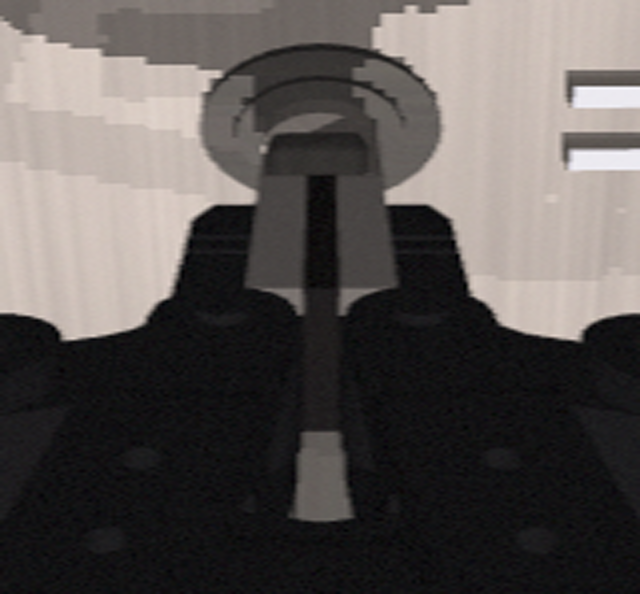

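The fingers shut on nothing. Both views put the fingertips above the bar, at z of about 0.18 and roughly 20 mm higher than the TCP reading suggests. I'll open, lower and look before closing again.

>>> {"op": "send_rows", "data": {
  "deltas": [
    [0, 0, -0.005, 0.002, 0, 0, 0],
    [0, 0, -0.01, 0.002, 0, 0, 0],
    [0, 0, -0.01, 0.002, 0, 0, 0],
    [0, 0, -0.01, 0.002, 0, 0, 0],
    [0, 0, -0.01, 0.002, 0, 0, 0],
    [0, 0, -0.005, 0.002, 0, 0, 0],
    [0, 0, 0.005, 0.002, 0, 0, 0],
    [0, 0, 0.01, 0.002, 0, 0, 0],
    [0, 0, 0.01, 0.002, 0, 0, 0],
    [0, 0, 0.01, 0.002, 0, 0, 0]
  ]
}}

```text
t: 5.3
tool_pos: [0.4873, -0.0567, 0.1499]
tool_rot: [-1.571, 0.0, -0.0]
contact_force: [-1.2, 0.7, -0.4]
opening: 0.043
```

```bash
python3 - <<'E'
from h import *
state();s=snap('scene','s3');w=snap('wrist','w3')
f=s['frame'][:,:,::-1];a=cv2.resize(f[190:300,160:290],None,fx=4,fy=4,interpolation=cv2.INTER_CUBIC)
cv2.imwrite('pics/s3d.png',a)
E
```

```text
t 5.3 pos [ 0.4873 -0.0567  0.1499] 
 [[ 1.  0.  0.]
 [-0. -0.  1.]
 [ 0. -1. -0.]] 
F [-1.18  0.68 -0.36] open 0.043 q [-0.268 -0.233  1.981 -0.     1.393 -0.267]
```

View pics/s3d.png

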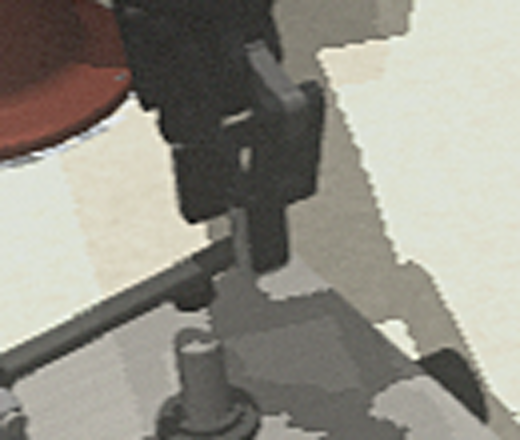

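View pics/w3.png

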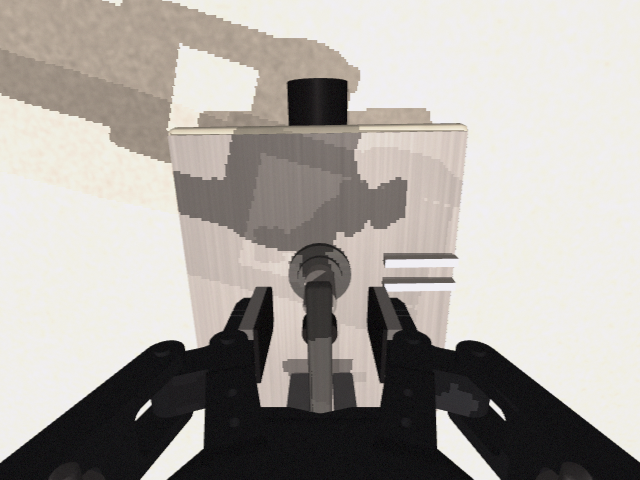

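```bash
python3 - <<'E'
from h import *
s=load('s3');w=load('w3')
for u,v in((219.5,258),(226,257.5),(231,256)):
  o,d=ray(s,u,v)
  for x in(.5088,.517):
    print(u,x,np.round(o+d*(x-o[0])/d[0],4))
for u,v in((368,287),(252,287)):
  o,d=ray(w,u,v)
  for y in(-.0457,-.0567):print('w',u,np.round(o+d*(y-o[1])/d[1],4))
  for x in (.5088,):print('wx',np.round(o+d*(x-o[0])/d[0],4))
E
```

```text
219.5 0.5088 [ 0.5088 -0.0675  0.1753]
219.5 0.517 [ 0.517  -0.0712  0.1817]
226 0.5088 [ 0.5088 -0.056   0.1713]
226 0.517 [ 0.517  -0.0599  0.1779]
231 0.5088 [ 0.5088 -0.0468  0.1704]
231 0.517 [ 0.517  -0.0509  0.177 ]
w 368 [ 0.5083 -0.0457  0.1775]
w 368 [ 0.5118 -0.0567  0.1546]
wx [ 0.5088 -0.0472  0.1744]
w 252 [ 0.4581 -0.0457  0.1774]
w 252 [ 0.4532 -0.0567  0.1545]
wx [0.5088 0.0673 0.4128]
```

Ray casts from both views put the half-open tips at z≈0.173 while the TCP reads 0.150. So the real tips sit about 17 mm behind the reported TCP when shut, not 14 mm ahead of it. I'll use the measured offset and lower by another 20 mm.

>>> {"op": "send_rows", "data": {
  "deltas": [
    [0, 0, 0.007, 0, 0, 0, 0],
    [0, 0, 0.014, 0, 0, 0, 0],
    [0, 0, 0.02, 0, 0, 0, 0],
    [0, 0, 0.02, 0, 0, 0, 0],
    [-1, 0, 0.02, 0, 0, 0, 0],
    [-1, 0, 0.02, 0, 0, 0, 0],
    [-1, 0, 0.02, 0, 0, 0, 0],
    [-1, 0, 0.02, 0, 0, 0, 0],
    [-1, 0, 0.02, 0, 0, 0, 0],
    [-1, 0, 0.02, 0, 0, 0, 0]
  ],
  "newtons": 25
}}

```text
t: 6.65
tool_pos: [0.487, -0.0566, 0.1297]
tool_rot: [-1.571, 0.001, 0.0]
contact_force: [-2.9, 0.2, 1.8]
opening: 0.0111
```

```bash
python3 - <<'E'
from h import *
state();s=snap('scene','s4')
f=s['frame'][:,:,::-1];a=cv2.resize(f[190:300,160:290],None,fx=4,fy=4,interpolation=cv2.INTER_CUBIC)
cv2.imwrite('pics/s4d.png',a)
E
```

```text
t 6.65 pos [ 0.487  -0.0566  0.1297] 
 [[ 1.    -0.001  0.   ]
 [-0.    -0.     1.   ]
 [-0.001 -1.    -0.   ]] 
F [-2.88  0.18  1.78] open 0.0111 q [-0.268 -0.214  2.    -0.     1.356 -0.267]
```

View pics/s4d.png

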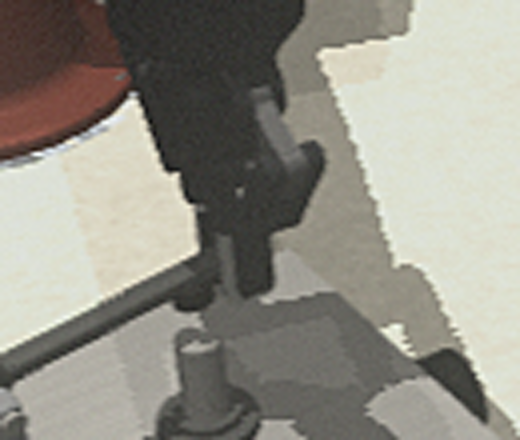

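The pinch holds at an opening of 11 mm. I'll lift along the arc.

>>> {"op": "send_rows", "data": {
  "deltas": [
    [-1, 0, -0.0078, -0.0011, 0, 0, 0],
    [-1, 0, -0.0156, -0.0027, 0, 0, 0],
    [-1, 0, -0.0232, -0.0048, 0, 0, 0],
    [-1, 0, -0.0306, -0.0075, 0, 0, 0],
    [-1, 0, -0.0379, -0.0107, 0, 0, 0],
    [-1, 0, -0.0449, -0.0144, 0, 0, 0],
    [-1, 0, -0.0516, -0.0185, 0, 0, 0],
    [-1, 0, -0.058, -0.0232, 0, 0, 0],
    [-1, 0, -0.0641, -0.0282, 0, 0, 0],
    [-1, 0, -0.0698, -0.0337, 0, 0, 0]
  ]
}}

```text
t: 7.95
tool_pos: [0.4874, -0.0904, 0.2]
tool_rot: [-1.57, -0.0, -0.0]
contact_force: [0.1, -0.7, -4.8]
opening: 0.0111
```

```bash
python3 - <<'E'
from h import *
state();s=snap('scene','s5')
f=s['frame'][:,:,::-1];a=cv2.resize(f[160:320,130:300],None,fx=4,fy=3.7,interpolation=cv2.INTER_CUBIC)
cv2.imwrite('pics/s5d.png',a)
E
```

```text
t 7.95 pos [ 0.4874 -0.0904  0.2   ] 
 [[ 1.     0.     0.   ]
 [-0.     0.001  1.   ]
 [ 0.    -1.     0.001]] 
F [ 0.09 -0.74 -4.82] open 0.0111 q [-3.340e-01 -2.590e-01  1.918e+00  1.000e-03  1.482e+00 -3.340e-01]
```

View pics/s5d.png

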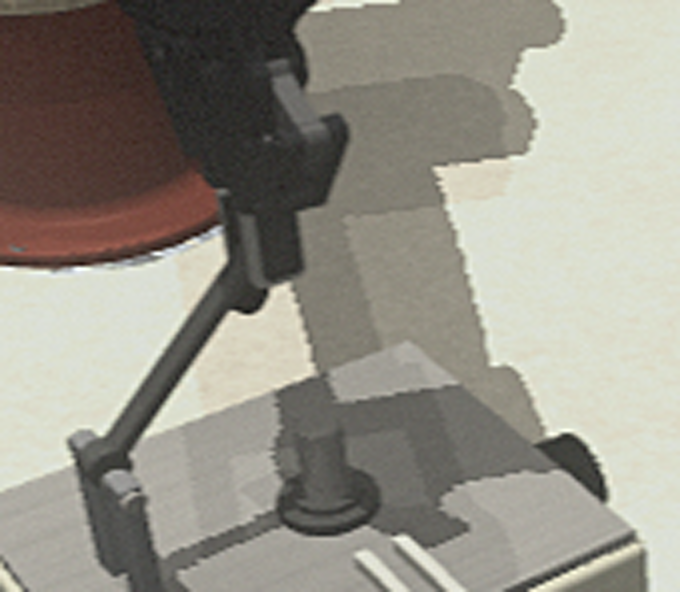

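>>> {"op": "send_rows", "data": {
  "deltas": [
    [-1, 0, -0.0063, -0.0059, 0, 0, 0],
    [-1, 0, -0.0117, -0.0121, 0, 0, 0],
    [-1, 0, -0.0166, -0.0186, 0, 0, 0],
    [-1, 0, -0.021, -0.0255, 0, 0, 0],
    [-1, 0, -0.025, -0.0326, 0, 0, 0],
    [-1, 0, -0.0284, -0.0399, 0, 0, 0],
    [-1, 0, -0.0312, -0.0474, 0, 0, 0],
    [-1, 0, -0.0334, -0.0551, 0, 0, 0],
    [-1, 0, -0.0348, -0.0629, 0, 0, 0],
    [-1, 0, -0.0355, -0.07, 0, 0, 0]
  ]
}}

```text
t: 9.25
tool_pos: [0.4881, -0.1597, 0.2355]
tool_rot: [-1.568, -0.002, -0.002]
contact_force: [5.9, 2.8, -8.3]
opening: 0.0111
```

```bash
python3 - <<'E'
from h import *
state();s=snap('scene','s6')
f=s['frame'][:,:,::-1];a=cv2.resize(f[160:320,130:300],None,fx=4,fy=3.7,interpolation=cv2.INTER_CUBIC)
cv2.imwrite('pics/s6d.png',a)
E
```

```text
t 9.25 pos [ 0.4881 -0.1597  0.2355] 
 [[ 1.     0.002 -0.   ]
 [ 0.     0.003  1.   ]
 [ 0.002 -1.     0.003]] 
F [ 5.94  2.81 -8.34] open 0.0111 q [-0.463 -0.233  1.838  0.004  1.536 -0.463]
```

View pics/s6d.png

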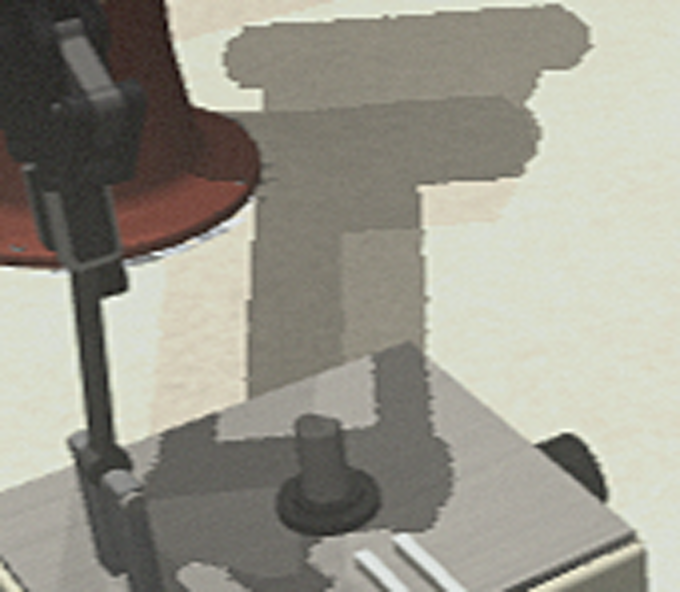

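>>> {"op": "send_rows", "data": {
  "deltas": [
    [0.3, 0, 0, 0, 0, 0, 0],
    [0.3, 0, 0, 0, 0, 0, 0],
    [0.3, 0, 0, 0, 0, 0, 0],
    [0.3, 0, -0.01, 0, 0, 0, 0],
    [0.3, 0, -0.03, 0, 0, 0, 0],
    [0.3, 0, -0.05, 0, 0, 0, 0],
    [0.3, 0, -0.055, 0, 0, 0, 0],
    [0.3, 0, -0.055, 0.03, 0, 0, 0],
    [0.3, 0, -0.055, 0.07, 0, 0, 0],
    [0.3, 0, -0.055, 0.106, 0, 0, 0]
  ]
}}

```text
t: 10.55
tool_pos: [0.4871, -0.0533, 0.2902]
tool_rot: [-1.571, 0.001, -0.0]
contact_force: [0.3, -0.6, -1.1]
opening: 0.0554
```

>>> {"op": "send_rows", "data": {
  "deltas": [
    [0, 0, 0.02, 0, 0, 0, 0],
    [0, 0, 0.05, 0, 0, 0, 0],
    [0, 0, 0.07, 0, 0, 0, 0],
    [0, 0, 0.07, 0, 0, 0, 0],
    [0, 0, 0.07, 0, 0, 0, 0],
    [0, 0, 0.07, 0, 0, 0, 0],
    [0, 0, 0.07, 0, 0, 0, 0],
    [0, 0, 0.07, 0, 0, 0, 0],
    [0, 0, 0.07, 0, 0, 0, 0],
    [0, 0, 0.07, 0, 0, 0, 0]
  ]
}}

```text
t: 11.8
tool_pos: [0.4873, -0.0543, 0.2201]
tool_rot: [-1.571, 0.0, -0.0]
contact_force: [-0.1, -0.2, -0.3]
opening: 0.0427
```

```bash
python3 - <<'E'
from h import *
state();w=snap('wrist','w7');s=snap('scene','s7');t=snap('top','t7')
p=proj(w,[.487,-.079,.135])[0].astype(int);print(p)
f=w['frame'][:,:,::-1];x,y=p;a=cv2.resize(f[y-40:y+40,x-50:x+50],None,fx=6,fy=6,interpolation=cv2.INTER_CUBIC)
b=cv2.resize(s['frame'][:,:,::-1][225:315,130:250],None,fx=6,fy=6,interpolation=cv2.INTER_CUBIC)
cv2.imwrite('pics/w7d.png',a);cv2.imwrite('pics/s7d.png',b)
E
```

```text
t 11.8 pos [ 0.4873 -0.0543  0.2201] 
 [[ 1.  0.  0.]
 [-0. -0.  1.]
 [ 0. -1. -0.]] 
F [-0.12 -0.15 -0.33] open 0.0427 q [-0.263 -0.285  1.906 -0.     1.521 -0.263]
[319 265]
```

View pics/w7d.png

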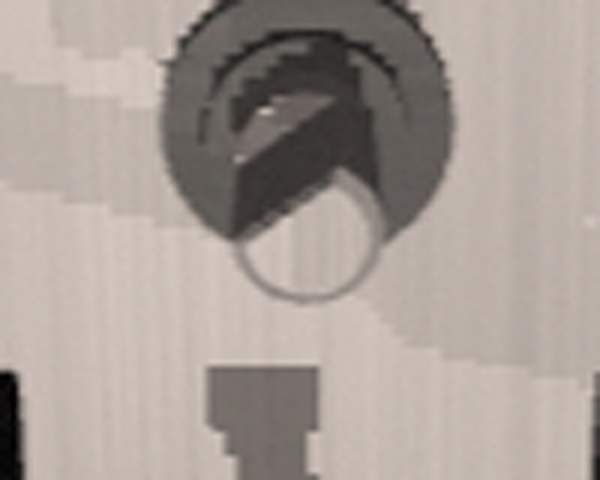

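View pics/s7d.png

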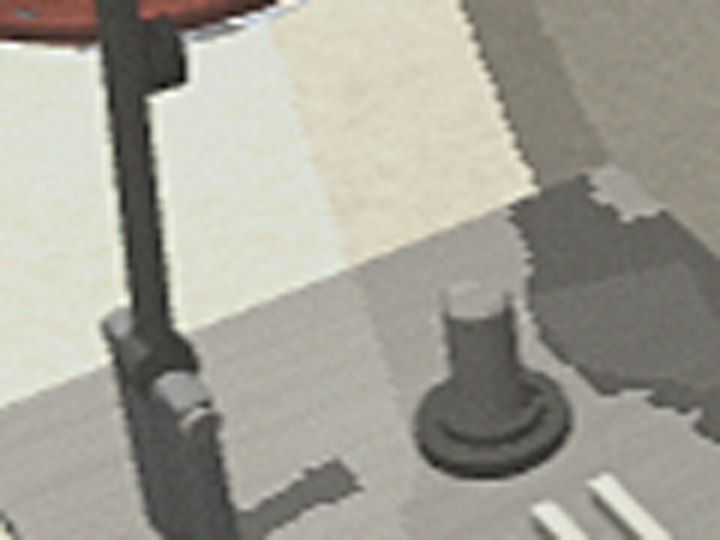

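The wrist view shows the spindle's top face clearly. The flat is the chord from crop (240,238) to (340,172), facing up-left (-x,+y), and the lever stands upright.

```bash
python3 - <<'E'
from h import *
w=load('w7');P=lambda x,y,z=.135:onz(w,319-50+x/6,265-40+y/6,z)
a=P(241,240);b=P(340,172);print(a,b,np.linalg.norm(b-a))
d=b-a;n=np.array([-d[1],d[0]]);print('flat normal deg',np.degrees(np.arctan2(n[1],n[0])))
for q in[(238,245),(311,302),(384,235)]:print(P(*q)[:2])
# circle through outer edge points
pts=np.array([P(*q)[:2] for q in[(241,262),(255,282),(280,297),(311,302),(340,295),(365,275),(380,250),(385,230),(380,208)]])
A=np.c_[2*pts,np.ones(len(pts))];s=np.linalg.lstsq(A,(pts**2).sum(1),rcond=None)[0];print('c',s[:2],'r',np.sqrt(s[2]+s[:2]@s[:2]))
# rails direction, boss
f=w['frame']
print(proj(w,[[.487,-.079,.091]]))
E
```

```text
[ 0.4789333  -0.07866233  0.135     ] [ 0.49163798 -0.0693582   0.135     ] 0.015747246073784374
flat normal deg 126.21673316111863
[ 0.4785398 -0.0793546]
[ 0.48794085 -0.08733305]
[ 0.49733041 -0.07798489]
c [ 0.48754487 -0.0775005 ] r 0.009749394558481204
[[319.68025702 246.78452073]]
```

View pics/w7.png

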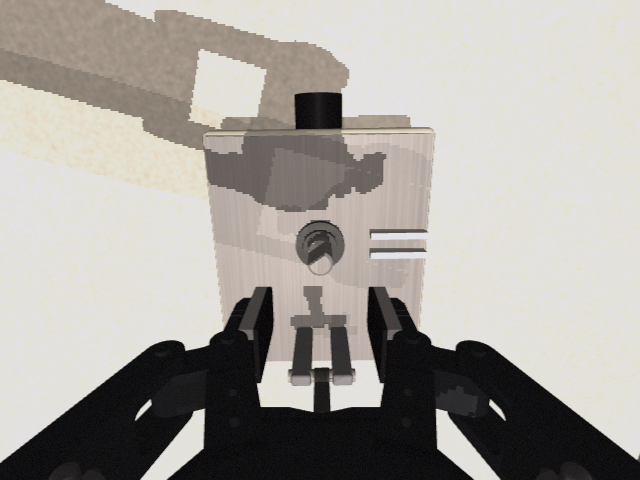

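>>> {"op": "send_rows", "data": {
  "deltas": [
    [0.2, 0, 0, -0.01, 0, -9, 0],
    [0.2, 0, 0, -0.0239, 0, -18, 0],
    [0.2, 0, 0, -0.0239, 0, -27, 0],
    [0.2, 0, 0.02, -0.0239, 0, -36, 0],
    [0.2, 0, 0.05, -0.0239, 0, -36, 0],
    [0.2, 0, 0.08, -0.0239, 0, -36, 0],
    [0.2, 0, 0.11, -0.0239, 0, -36, 0],
    [0.2, 0, 0.125, -0.0239, 0, -36, 0],
    [0.2, 0, 0.135, -0.0239, 0, -36, 0],
    [0.2, 0, 0.135, -0.0239, 0, -36, 0]
  ]
}}

```text
t: 13.2
tool_pos: [0.4873, -0.0782, 0.0851]
tool_rot: [-1.514, -0.492, 0.492]
contact_force: [0.1, -0.3, -0.6]
opening: 0.0512
```

```bash
python3 - <<'E'
from h import *
state();w=snap('wrist','w8');s=snap('scene','s8')
b=cv2.resize(s['frame'][:,:,::-1][190:310,130:270],None,fx=5,fy=5,interpolation=cv2.INTER_CUBIC)
cv2.imwrite('pics/s8d.png',b)
E
```

```text
t 13.2 pos [ 0.4873 -0.0782  0.0851] 
 [[ 0.809 -0.    -0.588]
 [ 0.588  0.     0.809]
 [-0.    -1.     0.   ]] 
F [ 0.14 -0.29 -0.6 ] open 0.0512 q [-0.31  -0.154  2.028  0.     1.268 -0.938]
```

View pics/s8d.png

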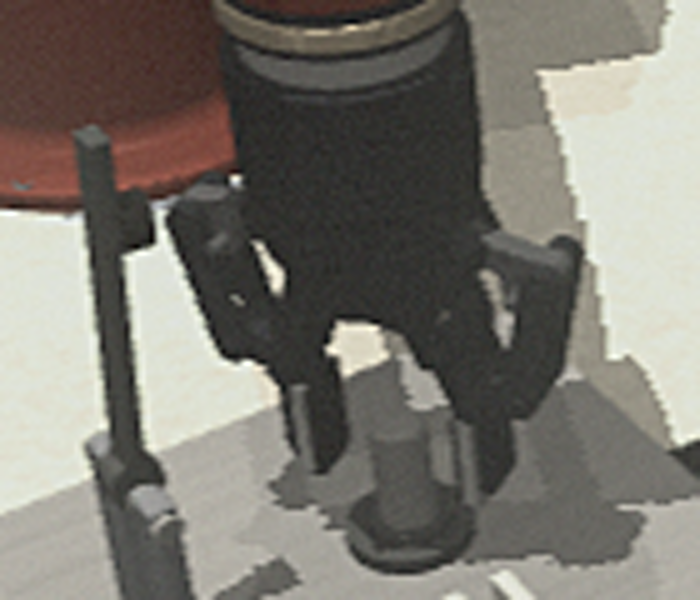

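View pics/w8.png

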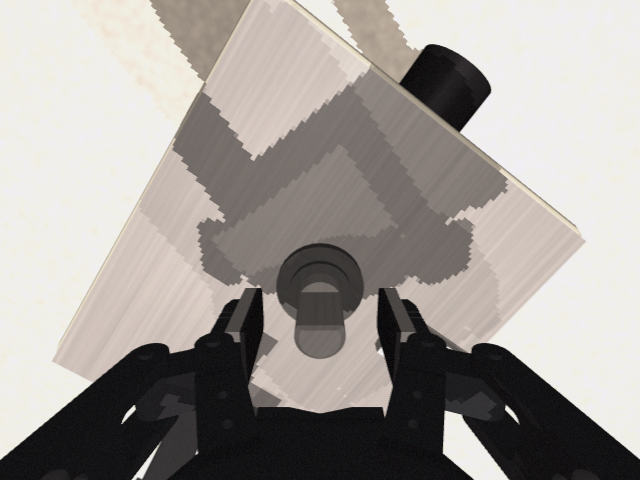

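The spindle is centred between the fingers and its flat is square to the camera. I'll close on it.

>>> {"op": "send_rows", "data": {
  "deltas": [
    [-1, 0, 0, 0, 0, 0, 0],
    [-1, 0, 0, 0, 0, 0, 0],
    [-1, 0, 0, 0, 0, 0, 0],
    [-1, 0, 0, 0, 0, 0, 0],
    [-1, 0, 0, 0, 0, 0, 0],
    [-1, 0, 0, 0, 0, 8, 0],
    [-1, 0, 0, 0, 0, 16, 0],
    [-1, 0, 0, 0, 0, 24, 0],
    [-1, 0, 0, 0, 0, 32, 0],
    [-1, 0, 0, 0, 0, 40, 0]
  ],
  "newtons": 60
}}

```text
t: 14.55
tool_pos: [0.4872, -0.0788, 0.0862]
tool_rot: [-1.571, 0.059, -0.058]
contact_force: [-4.1, -1.9, 7.2]
opening: 0.0182
```

```bash
python3 - <<'E'
from h import *
state();w=snap('wrist','w9')
E
```

```text
t 14.55 pos [ 0.4872 -0.0788  0.0862] 
 [[ 0.997 -0.001  0.074]
 [-0.074 -0.001  0.997]
 [-0.    -1.    -0.001]] 
F [-4.06 -1.87  7.18] open 0.0182 q [-3.100e-01 -1.560e-01  2.027e+00 -1.000e-03  1.270e+00 -2.360e-01]
```

View pics/w9.png

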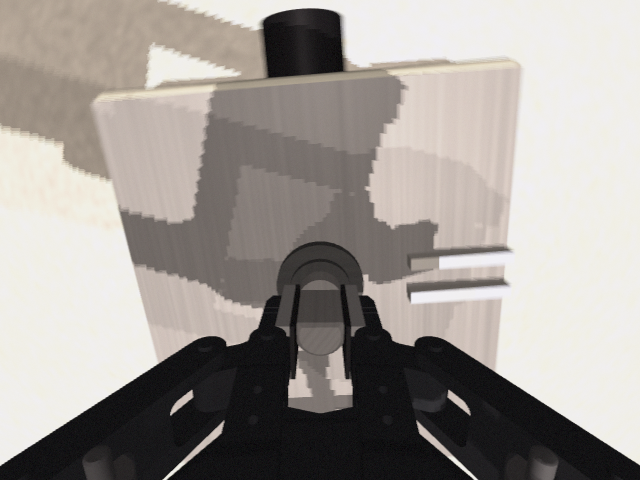

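>>> {"op": "send_rows", "data": {
  "deltas": [
    [-1, 0, 0, 0, 0, 8, 0],
    [-1, 0, 0, 0, 0, 17, 0],
    [-1, 0, 0, 0, 0, 26, 0],
    [-1, 0, 0, 0, 0, 35, 0],
    [-1, 0, 0, 0, 0, 44, 0],
    [-1, 0, 0, 0, 0, 53, 0],
    [-1, 0, 0, 0, 0, 62, 0],
    [-1, 0, 0, 0, 0, 71, 0],
    [-1, 0, 0, 0, 0, 80, 0],
    [-1, 0, 0, 0, 0, 86, 0]
  ]
}}

```text
t: 15.85
tool_pos: [0.4868, -0.0784, 0.0862]
tool_rot: [-1.209, 1.213, -1.211]
contact_force: [-6.1, 0.3, 7.9]
opening: 0.0179
```

```bash
python3 - <<'E'
from h import *
state();w=snap('wrist','w10');s=snap('scene','s10')
b=cv2.resize(s['frame'][:,:,::-1][190:310,130:270],None,fx=5,fy=5,interpolation=cv2.INTER_CUBIC)
cv2.imwrite('pics/s10d.png',b)
E
```

```text
t 15.85 pos [ 0.4868 -0.0784  0.0862] 
 [[-0.004 -0.002  1.   ]
 [-1.    -0.    -0.004]
 [ 0.    -1.    -0.002]] 
F [-6.06  0.32  7.94] open 0.0179 q [-3.100e-01 -1.560e-01  2.028e+00 -1.000e-03  1.271e+00  1.264e+00]
```

View pics/w10.png

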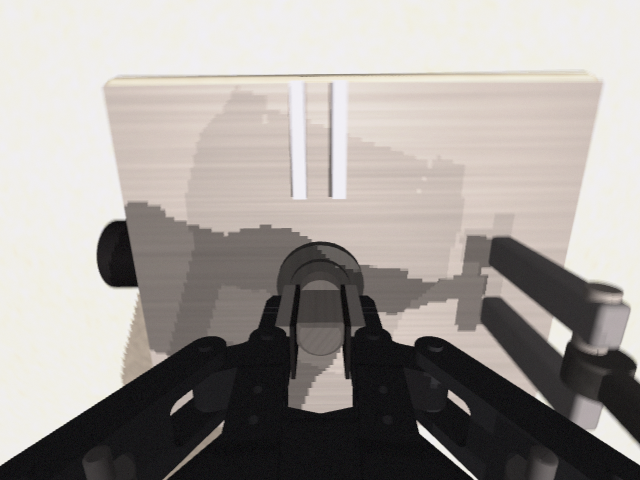

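View pics/s10d.png

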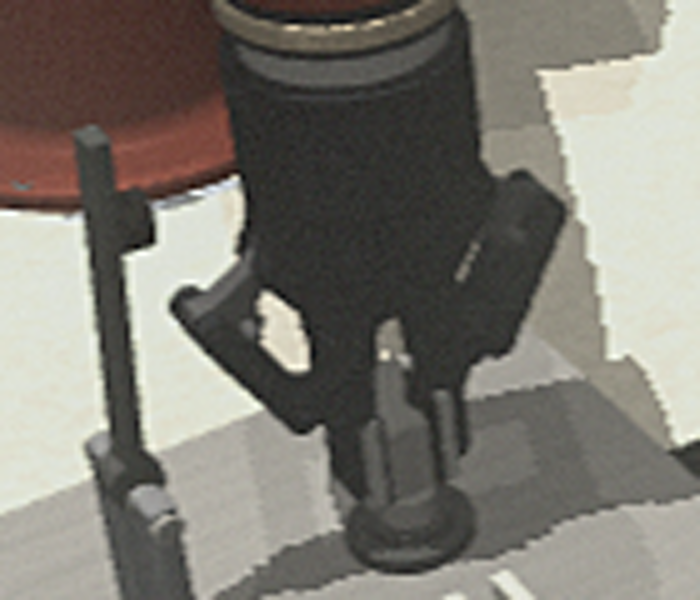

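The flat now faces along the rails. The rails' mid-line is at u≈318.5, the tool axis at 320, and the flat's chord is level. I'll hold briefly, then release and rise.

>>> {"op": "send_rows", "data": {
  "deltas": [
    [-1, 0, 0, 0, 0, 0, 0],
    [-1, 0, 0, 0, 0, 0, 0],
    [-1, 0, 0, 0, 0, 0, 0],
    [0.2, 0, 0, 0, 0, 0, 0],
    [0.2, 0, 0, 0, 0, 0, 0],
    [0.2, 0, 0, 0, 0, 0, 0],
    [0.2, 0, -0.03, 0, 0, 0, 0],
    [0.2, 0, -0.07, 0, 0, 0, 0],
    [0.2, 0, -0.11, 0, 0, 0, 0],
    [0.2, 0, -0.135, 0.025, 0, 0, 0]
  ]
}}

```text
t: 17.2
tool_pos: [0.5128, -0.0784, 0.2227]
tool_rot: [-1.207, 1.207, -1.212]
contact_force: [0.5, 0.1, -0.7]
opening: 0.0514
```

```bash
python3 - <<'E'
from h import *
state();w=snap('wrist','w11')
p=proj(w,[.487,-.079,.135])[0].astype(int);print(p)
f=w['frame'][:,:,::-1];x,y=p;a=cv2.resize(f[y-40:y+40,x-50:x+50],None,fx=6,fy=6,interpolation=cv2.INTER_CUBIC)
cv2.imwrite('pics/w11d.png',a)
E
```

```text
t 17.2 pos [ 0.5128 -0.0784  0.2227] 
 [[-0.001  0.003  1.   ]
 [-1.    -0.001 -0.001]
 [ 0.001 -1.     0.003]] 
F [ 0.48  0.07 -0.68] open 0.0514 q [-0.295 -0.215  1.844  0.     1.509  1.276]
[321 265]
```

View pics/w11d.png

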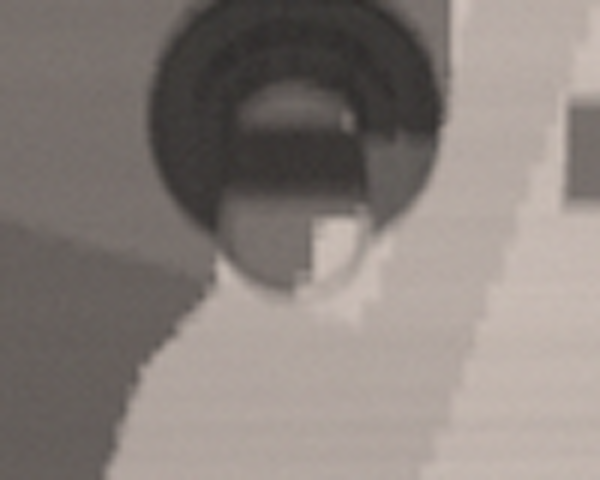

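View pics/w11.png

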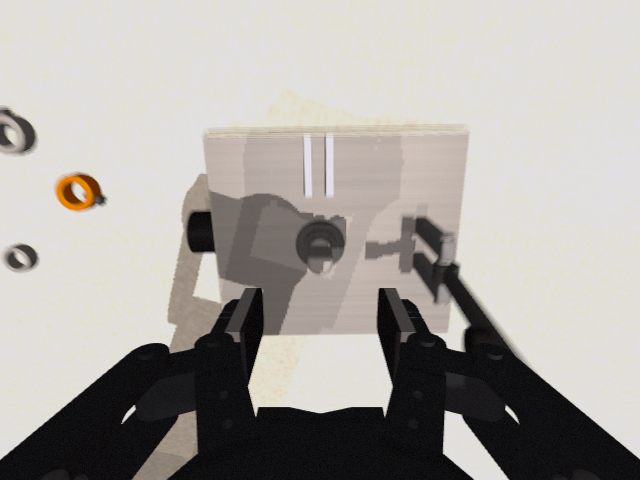

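>>> {"op": "send_rows", "data": {
  "deltas": [
    [0.2, -0.03, 0, 0.009, 0, 0, 0],
    [0.2, -0.07, 0, 0.02, 0, 0, 0],
    [0.2, -0.115, 0, 0.035, 0, 0, 0],
    [0.2, -0.16, 0, 0.05, 0, 0, 0],
    [0.2, -0.205, 0, 0.063, 0, 0, 0],
    [0.2, -0.25, 0, 0.075, 0, 0, 0],
    [0.2, -0.29, 0, 0.085, 0, 0, 0],
    [0.2, -0.319, 0, 0.093, 0, 0, 0],
    [0.2, -0.319, 0, 0.093, 0, 0, 0],
    [0.2, -0.319, 0, 0.093, 0, 0, 0]
  ]
}}

```text
t: 18.5
tool_pos: [0.6049, 0.2402, 0.2192]
tool_rot: [-1.211, 1.21, -1.209]
contact_force: [-1.2, -1.6, -0.5]
opening: 0.0512
```

```bash
python3 - <<'E'
from h import *
state();w=snap('wrist','w12')
p=proj(w,[.581,.241,.018])[0].astype(int);print(p)
f=w['frame'][:,:,::-1];x,y=p;a=cv2.resize(f[y-40:y+40,x-50:x+50],None,fx=6,fy=6,interpolation=cv2.INTER_CUBIC)
cv2.imwrite('pics/w12d.png',a)
E
```

```text
t 18.5 pos [0.6049 0.2402 0.2192] 
 [[-0.    -0.001  1.   ]
 [-1.    -0.001 -0.   ]
 [ 0.001 -1.    -0.001]] 
F [-1.2  -1.57 -0.51] open 0.0512 q [ 0.264  0.108  1.538 -0.     1.496  1.835]
[319 223]
```

View pics/w12d.png

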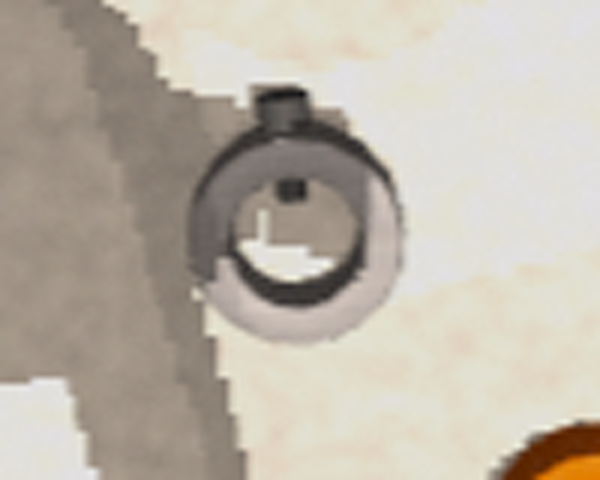

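View pics/w12.png

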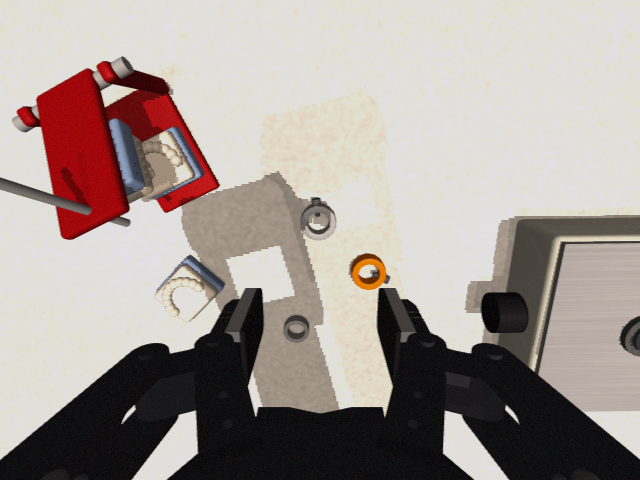

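```bash
python3 - <<'E'
from h import *
w=load('w12');P=lambda x,y,z:onz(w,319-50+x/6,223-40+y/6,z)
# outer top rim, lower half + sides
pts=np.array([P(*q,.018)[:2] for q in[(218,305),(240,325),(265,338),(297,343),(330,337),(360,322),(385,290),(398,260),(403,235)]])
A=np.c_[2*pts,np.ones(len(pts))];s=np.linalg.lstsq(A,(pts**2).sum(1),rcond=None)[0];c=s[:2];print('c',c,'r',np.sqrt(s[2]+c@c))
h=P(280,93,.009)[:2];t=P(291,190,.009)[:2];print(h,t,'yaw',np.degrees(np.arctan2(*(h-t)[::-1])),'head-c',h-c,'tip-c',t-c)
for q in((190,235),(403,235)):print(P(*q,.018)[:2])
togo([c[0],c[1],.05])
E
```

```text
c [0.5813101  0.24201614] r 0.018834581104011077
[0.60723264 0.24510956] [0.58906997 0.24316362] yaw 6.115300340959605 head-c [0.02592254 0.00309341] tip-c [0.00775987 0.00114748]
[0.58292115 0.26146116]
[0.58287153 0.22280206]
shift [-0.0022  0.1695 -0.0235]
```

>>> {"op": "send_rows", "data": {
  "deltas": [
    [0.2, 0, 0.02, -0.01, 0, -3, 0],
    [0.2, -0.0019, 0.05, -0.0231, 0, -6.5, 0],
    [0.2, -0.0019, 0.09, -0.0231, 0, -6.5, 0],
    [0.2, -0.0019, 0.13, -0.0231, 0, -6.5, 0],
    [0.2, -0.0019, 0.17, -0.0231, 0, -6.5, 0],
    [0.2, -0.0019, 0.19, -0.0231, 0, -6.5, 0],
    [0.2, -0.0019, 0.199, -0.0231, 0, -6.5, 0],
    [0.2, -0.0019, 0.199, -0.0231, 0, -6.5, 0],
    [0.2, -0.0019, 0.199, -0.0231, 0, -6.5, 0],
    [0.2, -0.0019, 0.199, -0.0231, 0, -6.5, 0]
  ]
}}

```text
t: 19.8
tool_pos: [0.5833, 0.243, 0.0227]
tool_rot: [-1.258, 1.124, -1.126]
contact_force: [0.7, 0.3, -0.0]
opening: 0.0514
```

```bash
python3 - <<'E'
from h import *
state();w=snap('wrist','w13');s=snap('scene','s13')
p=proj(s,[.582,.242,.018])[0].astype(int);print(p,proj(w,[.582,.242,.018]))
x,y=p;b=cv2.resize(s['frame'][:,:,::-1][y-55:y+25,x-50:x+50],None,fx=6,fy=6,interpolation=cv2.INTER_CUBIC)
cv2.imwrite('pics/s13d.png',b)
E
```

```text
t 19.8 pos [0.5833 0.243  0.0227] 
 [[ 0.113  0.003  0.994]
 [-0.994  0.001  0.113]
 [-0.    -1.     0.003]] 
F [ 0.67  0.26 -0.03] open 0.0514 q [0.277 0.246 1.73  0.    1.164 1.735]
[381 284] [[322.3137377 281.4055368]]
```

View pics/s13d.png

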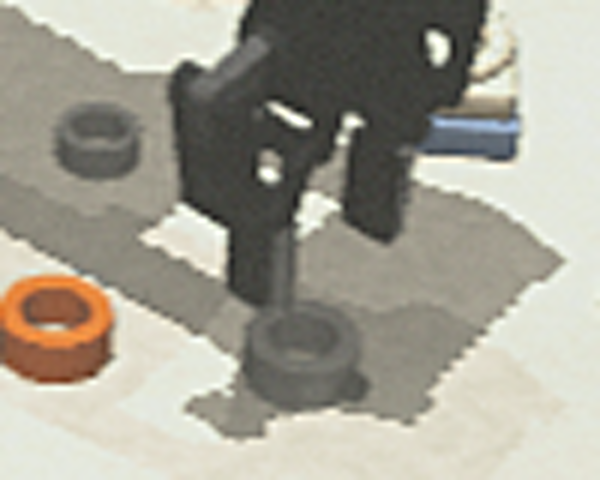

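View pics/w13.png

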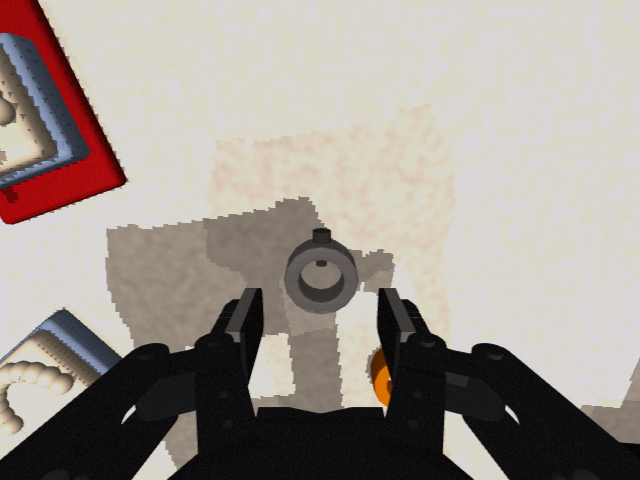

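```bash
python3 - <<'E'
from h import *
w=load('w13');state()
f=w['frame'][:,:,::-1];cv2.imwrite('pics/w13d.png',cv2.resize(f[215:325,260:380],None,fx=6,fy=5.4,interpolation=cv2.INTER_CUBIC))
E
```

```text
t 19.9 pos [0.5829 0.2429 0.0221] 
 [[ 0.113  0.002  0.994]
 [-0.994  0.     0.113]
 [-0.    -1.     0.002]] 
F [-0.6  -0.21 -0.24] open 0.0514 q [ 0.277  0.246  1.73  -0.     1.164  1.735]
```

View pics/w13d.png

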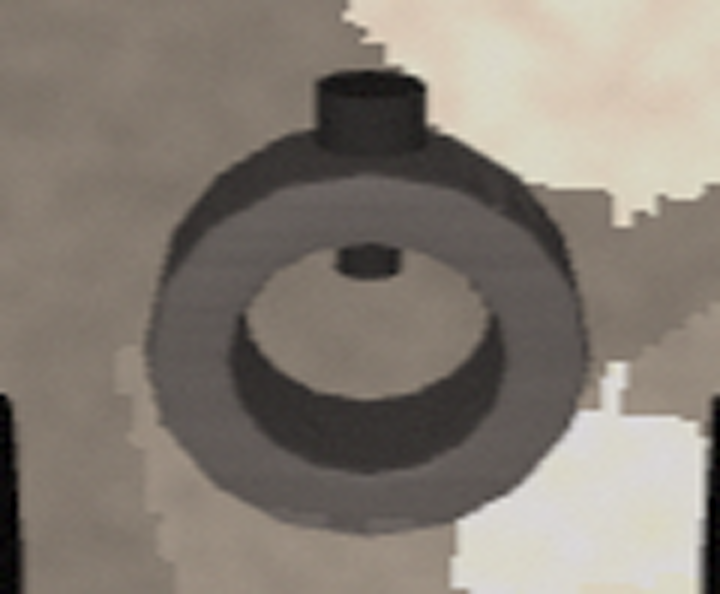

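The close view has the collar's rim ellipse centred at about (321,281). That matches the prediction of (322,281) for (0.582, 0.242), and the screw points along the tool axis. I'll descend and grip.

>>> {"op": "send_rows", "data": {
  "deltas": [
    [0.2, 0, 0.01, 0, 0, 0, 0],
    [0.2, 0, 0.02, 0, 0, 0, 0],
    [0.2, 0, 0.028, 0, 0, 0, 0],
    [0.2, 0, 0.034, 0, 0, 0, 0],
    [0.2, 0, 0.034, 0, 0, 0, 0],
    [0.2, 0, 0.034, 0, 0, 0, 0],
    [0.2, 0, 0.034, 0, 0, 0, 0],
    [0.2, 0, 0.034, 0, 0, 0, 0],
    [0.2, 0, 0.034, 0, 0, 0, 0],
    [0.2, 0, 0.034, 0, 0, 0, 0]
  ]
}}

```text
t: 21.15
tool_pos: [0.5823, 0.2427, -0.0128]
tool_rot: [-1.26, 1.125, -1.125]
contact_force: [-0.5, -0.6, -0.2]
opening: 0.0513
```

```bash
python3 - <<'E'
from h import *
state();w=snap('wrist','w14');s=snap('scene','s14')
x,y=381,284;b=cv2.resize(s['frame'][:,:,::-1][y-55:y+25,x-50:x+50],None,fx=6,fy=6,interpolation=cv2.INTER_CUBIC)
cv2.imwrite('pics/s14d.png',b)
f=w['frame'][:,:,::-1];cv2.imwrite('pics/w14d.png',cv2.resize(f[210:390,220:420],None,fx=4,fy=3.3,interpolation=cv2.INTER_CUBIC))
E
```

```text
t 21.15 pos [ 0.5823  0.2427 -0.0128] 
 [[ 0.113  0.     0.994]
 [-0.994  0.     0.113]
 [-0.    -1.     0.   ]] 
F [-0.47 -0.59 -0.18] open 0.0513 q [0.277 0.294 1.74  0.    1.108 1.735]
```

View pics/s14d.png

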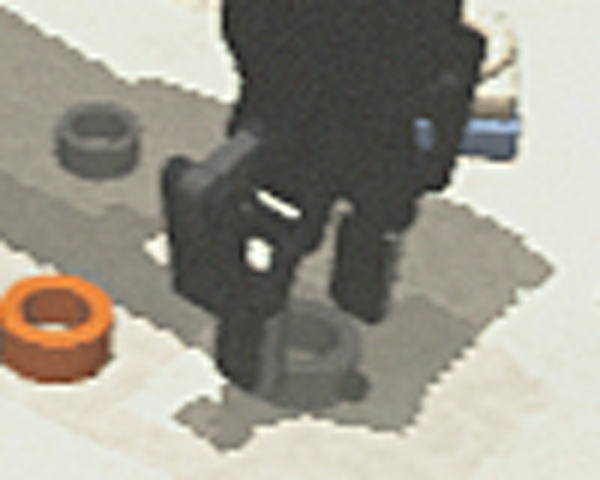

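View pics/w14d.png

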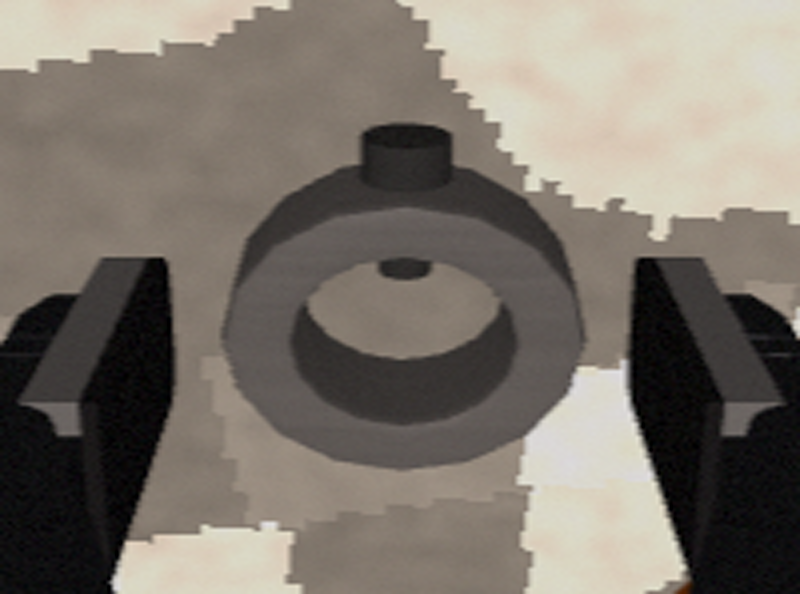

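>>> {"op": "send_rows", "data": {
  "deltas": [
    [0.2, 0, 0.004, 0, 0, 0, 0],
    [0.2, 0, 0.004, 0, 0, 0, 0],
    [-1, 0, 0.004, 0, 0, 0, 0],
    [-1, 0, 0.004, 0, 0, 0, 0],
    [-1, 0, 0.004, 0, 0, 0, 0],
    [-1, 0, 0.004, 0, 0, 0, 0],
    [-1, 0, 0.004, 0, 0, 0, 0],
    [-1, 0, 0.004, 0, 0, 0, 0],
    [-1, 0, 0.004, 0, 0, 0, 0],
    [-1, 0, 0.004, 0, 0, 0, 0]
  ],
  "newtons": 50
}}

```text
t: 22.5
tool_pos: [0.5825, 0.2427, -0.0167]
tool_rot: [-1.26, 1.125, -1.126]
contact_force: [-0.2, 0.5, 2.5]
opening: 0.0381
```

```bash
python3 - <<'E'
from h import *
state();w=snap('wrist','w15')
f=w['frame'][:,:,::-1];cv2.imwrite('pics/w15d.png',cv2.resize(f[210:390,220:420],None,fx=4,fy=3.3,interpolation=cv2.INTER_CUBIC))
E
```

```text
t 22.5 pos [ 0.5825  0.2427 -0.0167] 
 [[ 0.113  0.     0.994]
 [-0.994  0.     0.113]
 [-0.    -1.     0.001]] 
F [-0.19  0.46  2.5 ] open 0.0381 q [0.277 0.299 1.741 0.    1.101 1.735]
```

View pics/w15d.png

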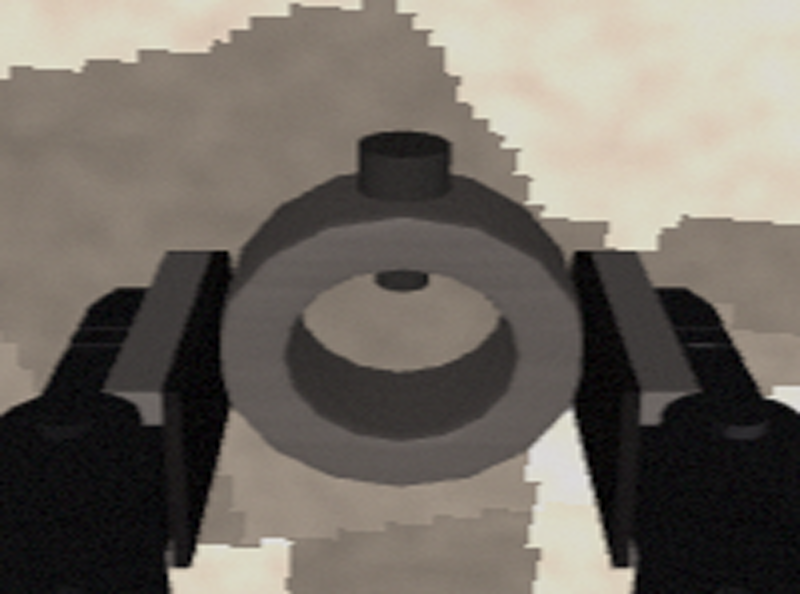

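```bash
python3 - <<'E'
from h import *
o=get_obs();r=R(o['tool_rot']);w=load('w15')
c=onz(w,220+402/4,210+350/3.3,.018)
for q in((222,350),(583,350),(402,218),(402,485)):
    p=onz(w,220+q[0]/4,210+q[1]/3.3,.018);print(q,np.round(r.T@(p-o['tool_pos']),4))
print('c',c,r.T@(c-o['tool_pos']))
h=onz(w,220+404/4,210+150/3.3,.012);print('head',r.T@(h-o['tool_pos']))
for n in('w8','w10','w11'):
    f=load(n)['frame'][:,:,::-1]
    p=proj(load(n),[.4873,-.0784,.135])[0].astype(int);print(n,p)
    x,y=p;cv2.imwrite('pics/%sz.png'%n,cv2.resize(f[y-30:y+30,x-40:x+40],None,fx=8,fy=8,interpolation=cv2.INTER_CUBIC))
E
```

```text
(222, 350) [-0.0191 -0.0347  0.0008]
(583, 350) [ 0.0189 -0.0347  0.0008]
(402, 218) [-0.0002 -0.0347  0.0191]
(402, 485) [-0.0002 -0.0347 -0.0195]
c [0.58323249 0.24297378 0.018     ] [-0.00016543 -0.03467452  0.00080754]
head [ 6.08891952e-05 -2.86616250e-02  2.57836142e-02]
w8 [318 339]
w10 [321 336]
w11 [320 265]
```

View pics/w10z.png

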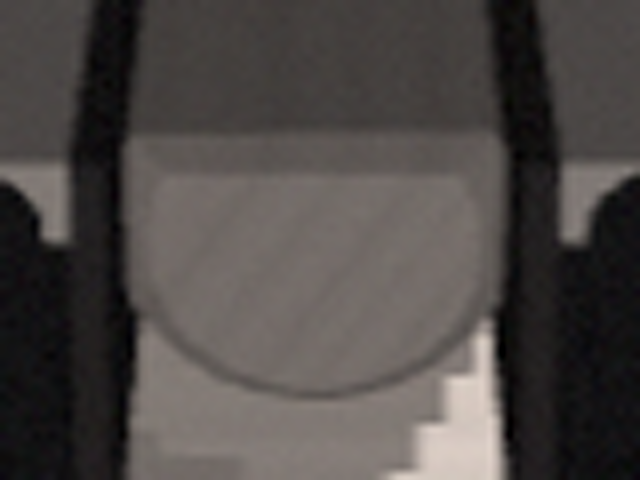

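View pics/w8z.png

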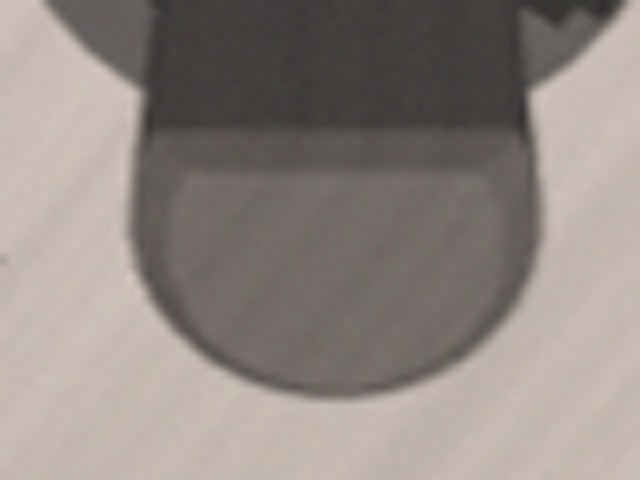

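```bash
python3 - <<'E'
from h import *
w=load('w10')
T=np.array([.4868,-.0784,.0862])
for v,z in((130,.133),(398,.133),(385,.135),(175,.135)):
    p=onz(w,281+318/8,306+v/8,z);print('w10',v,np.round(p-T,4))
w=load('w8');T=np.array([.4873,-.0782,.0851]);r=R([-1.514,-.492,.492])
for u,v,z in((335,130,.133),(335,398,.133),(335,170,.135),(130,230,.133),(542,230,.133)):
    p=onz(w,278+u/8,309+v/8,z);print('w8',u,v,np.round(r.T@(p-T),4))
E
```

```text
w10 130 [0.0053 0.0001 0.0468]
w10 398 [-0.0099  0.0002  0.0468]
w10 385 [-0.0076  0.0002  0.0488]
w10 175 [0.0041 0.0001 0.0488]
w8 335 130 [ 0.0002 -0.0479  0.0047]
w8 335 398 [ 0.0002 -0.0479 -0.0103]
w8 335 170 [ 0.0002 -0.0499  0.0038]
w8 130 230 [-0.0097 -0.0479 -0.0008]
w8 542 230 [ 0.0102 -0.0479 -0.0008]
```

Collar and spindle axis are both located to under 1 mm in the tool frame: the collar centre sits at the TCP, and the spindle axis is at about (0.4873, -0.0783). I'll lift and carry.

>>> {"op": "send_rows", "data": {
  "deltas": [
    [-1, 0, -0.01, 0, 0, 0, 0],
    [-1, 0, -0.04, 0, 0, 0, 0],
    [-1, 0, -0.08, 0, 0, 0, 0],
    [-1, 0, -0.12, 0, 0, 0, 0],
    [-1, 0.02, -0.16, -0.008, 0, 1, 0],
    [-1, 0.06, -0.18, -0.025, 0, 2, 0],
    [-1, 0.1, -0.185, -0.042, 0, 3, 0],
    [-1, 0.14, -0.185, -0.059, 0, 4, 0],
    [-1, 0.18, -0.185, -0.076, 0, 5, 0],
    [-1, 0.22, -0.185, -0.093, 0, 6, 0]
  ]
}}

```text
t: 23.8
tool_pos: [0.5135, 0.0124, 0.1679]
tool_rot: [-1.214, 1.204, -1.203]
contact_force: [0.8, -0.0, -1.2]
opening: 0.0379
```

```bash
python3 - <<'E'
from h import *
state();w=snap('wrist','w16');togo([.4875,-.0783,.168],np.array([[0,0,1],[-1,0,0],[0,-1,0]]))
f=w['frame'][:,:,::-1];cv2.imwrite('pics/w16d.png',cv2.resize(f[210:390,220:420],None,fx=4,fy=3.3,interpolation=cv2.INTER_CUBIC))
E
```

```text
t 23.8 pos [0.5135 0.0124 0.1679] 
 [[ 0.008 -0.001  1.   ]
 [-1.     0.     0.008]
 [-0.    -1.    -0.001]] 
F [ 0.82 -0.01 -1.15] open 0.0379 q [-0.121 -0.188  1.912 -0.     1.418  1.442]
shift [ 0.0866  0.0001 -0.0253]
turn [0.14 0.26 0.22]
```

View pics/w16d.png

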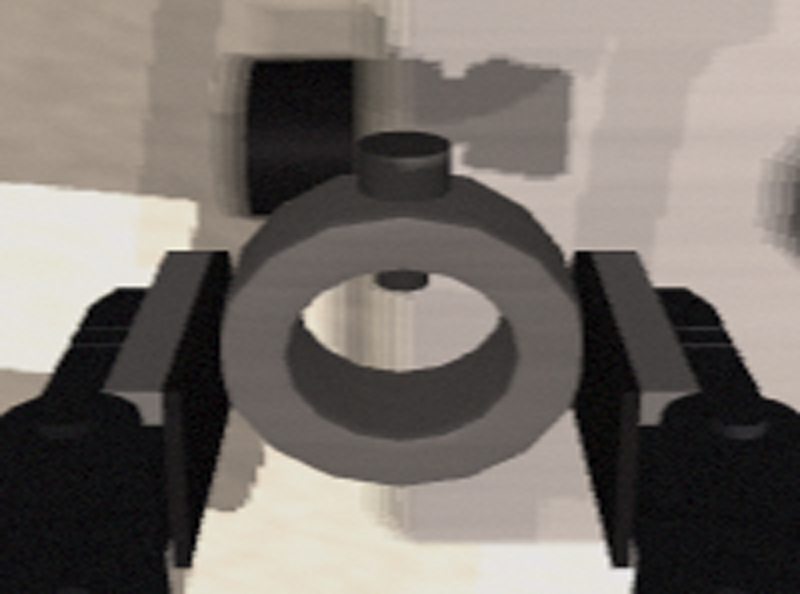

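>>> {"op": "send_rows", "data": {
  "deltas": [
    [-1, 0.02, 0, -0.006, 0, 0.3, 0],
    [-1, 0.045, 0, -0.013, 0, 0.3, 0],
    [-1, 0.07, 0, -0.02, 0, 0.3, 0],
    [-1, 0.083, 0, -0.0253, 0, 0.3, 0],
    [-1, 0.083, 0.01, -0.0253, 0, 0.3, 0],
    [-1, 0.083, 0.025, -0.0253, 0, 0.3, 0],
    [-1, 0.083, 0.035, -0.0253, 0, 0.3, 0],
    [-1, 0.083, 0.035, -0.0253, 0, 0.3, 0],
    [-1, 0.083, 0.035, -0.0253, 0, 0.3, 0],
    [-1, 0.083, 0.035, -0.0253, 0, 0.3, 0]
  ]
}}

```text
t: 25.1
tool_pos: [0.4906, -0.0697, 0.1338]
tool_rot: [-1.21, 1.206, -1.207]
contact_force: [-0.6, -0.8, -1.0]
opening: 0.0379
```

```bash
python3 - <<'E'
from h import *
state();w=snap('wrist','w17');togo([.4875,-.0783,.135],np.array([[0,0,1],[-1,0,0],[0,-1,0]]))
f=w['frame'][:,:,::-1];cv2.imwrite('pics/w17d.png',cv2.resize(f[210:390,220:420],None,fx=4,fy=3.3,interpolation=cv2.INTER_CUBIC))
E
```

```text
t 25.1 pos [ 0.4906 -0.0697  0.1338] 
 [[ 0.003  0.001  1.   ]
 [-1.    -0.     0.003]
 [ 0.    -1.     0.001]] 
F [-0.59 -0.85 -1.03] open 0.0379 q [-0.291 -0.206  1.986  0.     1.36   1.276]
shift [ 0.0085 -0.0013 -0.003 ]
turn [-0.06  0.19  0.02]
```

View pics/w17d.png

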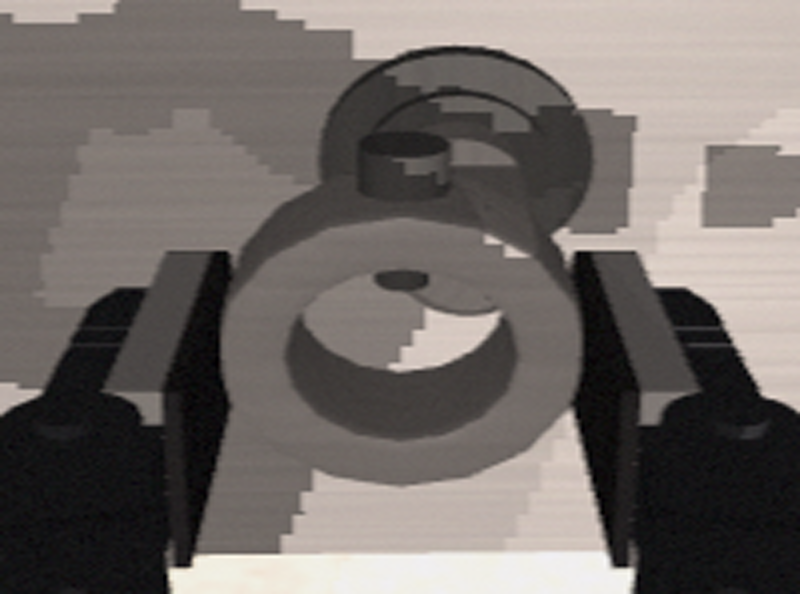

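>>> {"op": "send_rows", "data": {
  "deltas": [
    [-1, 0.004, 0, -0.0015, 0, 0.2, 0],
    [-1, 0.0085, 0, -0.003, 0, 0.2, 0],
    [-1, 0.0085, 0, -0.003, 0, 0.2, 0],
    [-1, 0.0085, 0, -0.003, 0, 0.2, 0],
    [-1, 0.0085, 0.003, -0.003, 0, 0.2, 0],
    [-1, 0.0085, 0.006, -0.003, 0, 0.2, 0],
    [-1, 0.0085, 0.009, -0.003, 0, 0.2, 0],
    [-1, 0.0085, 0.01, -0.003, 0, 0.2, 0],
    [-1, 0.0085, 0.01, -0.003, 0, 0.2, 0],
    [-1, 0.0085, 0.01, -0.003, 0, 0.2, 0]
  ]
}}

```text
t: 26.4
tool_pos: [0.4872, -0.0782, 0.1232]
tool_rot: [-1.209, 1.209, -1.21]
contact_force: [-0.1, -0.1, -0.9]
opening: 0.0379
```

```bash
python3 - <<'E'
from h import *
state();w=snap('wrist','w18');togo([.4875,-.0783,.1003],np.array([[0,0,1],[-1,0,0],[0,-1,0]]))
f=w['frame'][:,:,::-1];cv2.imwrite('pics/w18d.png',cv2.resize(f[210:390,220:420],None,fx=4,fy=3.3,interpolation=cv2.INTER_CUBIC))
E
```

```text
t 26.4 pos [ 0.4872 -0.0782  0.1232] 
 [[-0.  0.  1.]
 [-1. -0. -0.]
 [ 0. -1.  0.]] 
F [-0.1  -0.14 -0.87] open 0.0379 q [-0.31  -0.199  1.999 -0.     1.341  1.261]
shift [0.0001 0.0229 0.0003]
turn [-0.01 -0.01  0.  ]
```

View pics/w18d.png

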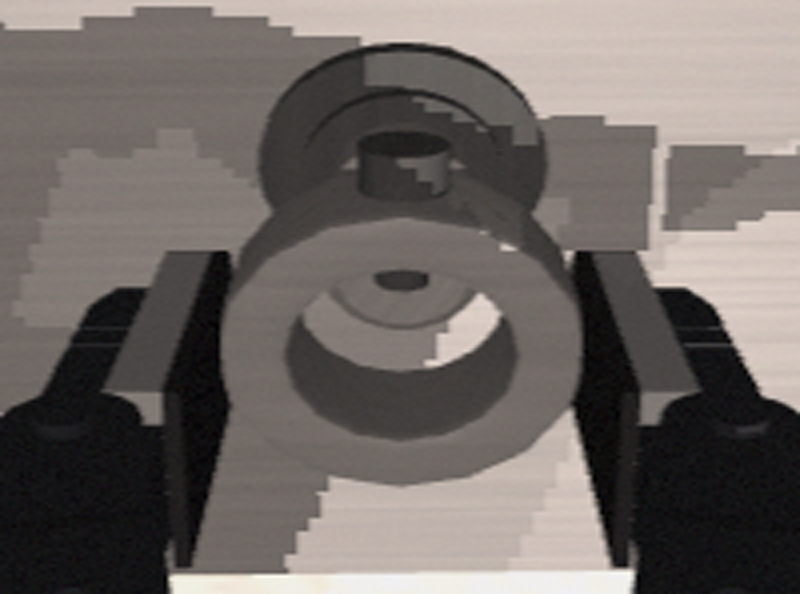

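Centred to about 1 px. I'll lower onto the spindle slowly.

>>> {"op": "send_rows", "data": {
  "deltas": [
    [-1, 0, 0.002, 0.0003, 0, 0, 0],
    [-1, 0, 0.004, 0.0003, 0, 0, 0],
    [-1, 0, 0.006, 0.0003, 0, 0, 0],
    [-1, 0, 0.008, 0.0003, 0, 0, 0],
    [-1, 0, 0.01, 0.0003, 0, 0, 0],
    [-1, 0, 0.012, 0.0003, 0, 0, 0],
    [-1, 0, 0.014, 0.0003, 0, 0, 0],
    [-1, 0, 0.014, 0.0003, 0, 0, 0],
    [-1, 0, 0.014, 0.0003, 0, 0, 0],
    [-1, 0, 0.014, 0.0003, 0, 0, 0]
  ]
}}

```text
t: 27.7
tool_pos: [0.4875, -0.0782, 0.1092]
tool_rot: [-1.209, 1.209, -1.21]
contact_force: [-0.6, -0.3, -1.9]
opening: 0.038
```

```bash
python3 - <<'E'
from h import *
state();w=snap('wrist','w19')
f=w['frame'][:,:,::-1];cv2.imwrite('pics/w19d.png',cv2.resize(f[210:390,220:420],None,fx=4,fy=3.3,interpolation=cv2.INTER_CUBIC))
E
```

```text
t 27.7 pos [ 0.4875 -0.0782  0.1092] 
 [[-0.  0.  1.]
 [-1. -0. -0.]
 [ 0. -1.  0.]] 
F [-0.61 -0.3  -1.87] open 0.038 q [-0.31  -0.183  2.01  -0.     1.315  1.261]
```

View pics/w19d.png

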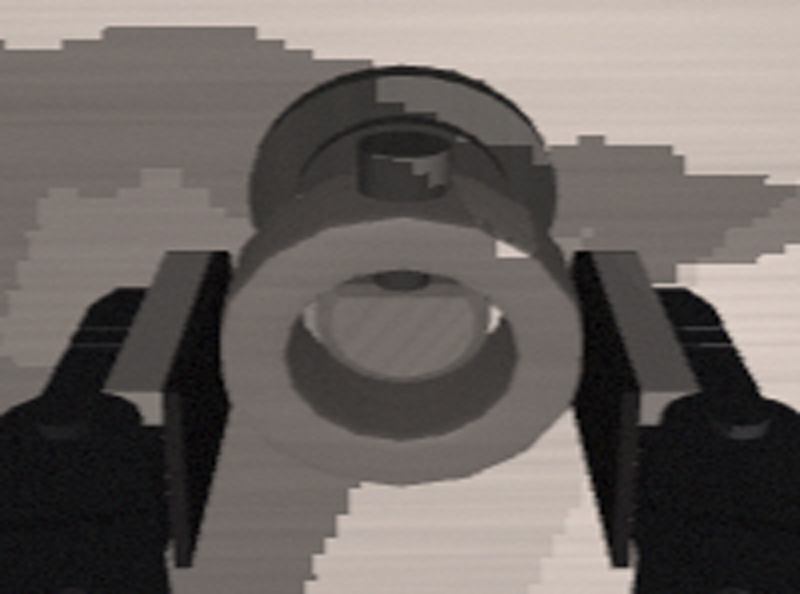

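The spindle's end is in the bore, the flat is behind the screw tip and there is no contact force. I'll go the last 9 mm.

>>> {"op": "send_rows", "data": {
  "deltas": [
    [-1, 0, 0.0015, 0, 0, 0, 0],
    [-1, 0, 0.003, 0, 0, 0, 0],
    [-1, 0, 0.0045, 0, 0, 0, 0],
    [-1, 0, 0.006, 0, 0, 0, 0],
    [-1, 0, 0.0075, 0, 0, 0, 0],
    [-1, 0, 0.009, 0, 0, 0, 0],
    [-1, 0, 0.009, 0, 0, 0, 0],
    [-1, 0, 0.009, 0, 0, 0, 0],
    [-1, 0, 0.009, 0, 0, 0, 0],
    [-1, 0, 0.009, 0, 0, 0, 0]
  ]
}}

```text
t: 29.0
tool_pos: [0.4874, -0.0782, 0.1002]
tool_rot: [-1.209, 1.209, -1.209]
contact_force: [-0.2, 0.3, -1.5]
opening: 0.0379
```

```bash
python3 - <<'E'
from h import *
state();w=snap('wrist','w20')
f=w['frame'][:,:,::-1];cv2.imwrite('pics/w20d.png',cv2.resize(f[260:370,260:380],None,fx=6,fy=5.4,interpolation=cv2.INTER_CUBIC))
E
```

```text
t 29.0 pos [ 0.4874 -0.0782  0.1002] 
 [[-0.  0.  1.]
 [-1. -0. -0.]
 [ 0. -1.  0.]] 
F [-0.2   0.25 -1.46] open 0.0379 q [-0.31  -0.173  2.017  0.     1.297  1.261]
```

View pics/w20d.png

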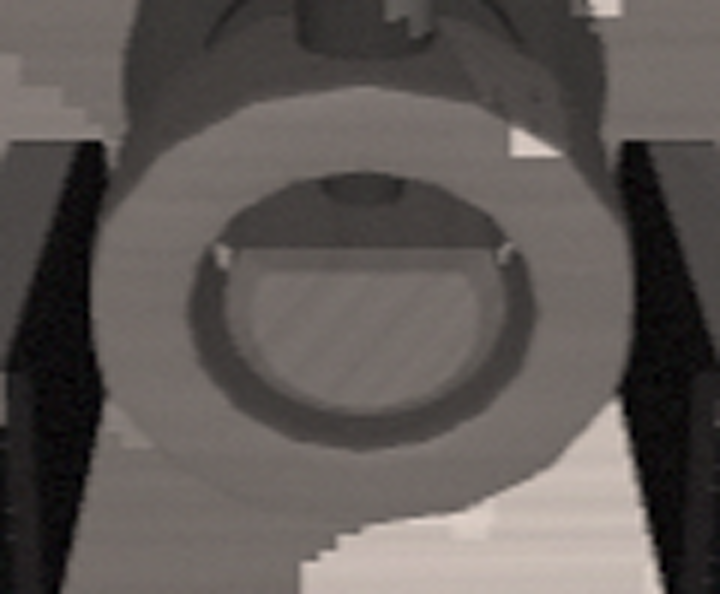

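Flush, by the rim and spindle scales and by the kinematics (underside at 0.117 m). Now I'll draw towards -x in small steps.

>>> {"op": "send_rows", "data": {
  "deltas": [
    [-1, 0, 0, -0.0003, 0, 0, 0],
    [-1, 0, 0, -0.0006, 0, 0, 0],
    [-1, 0, 0, -0.0009, 0, 0, 0],
    [-1, 0, 0, -0.0012, 0, 0, 0],
    [-1, 0, 0, -0.0015, 0, 0, 0],
    [-1, 0, 0, -0.0018, 0, 0, 0],
    [-1, 0, 0, -0.002, 0, 0, 0],
    [-1, 0, 0, -0.002, 0, 0, 0],
    [-1, 0, 0, -0.002, 0, 0, 0],
    [-1, 0, 0, -0.002, 0, 0, 0]
  ]
}}

```text
t: 30.3
tool_pos: [0.4859, -0.0782, 0.1002]
tool_rot: [-1.208, 1.208, -1.21]
contact_force: [6.1, 0.3, -3.8]
opening: 0.0379
```

```bash
python3 - <<'E'
from h import *
state()
E
```

```text
t 30.3 pos [ 0.4859 -0.0782  0.1002] 
 [[-0.     0.001  1.   ]
 [-1.    -0.    -0.   ]
 [ 0.    -1.     0.001]] 
F [ 6.15  0.33 -3.79] open 0.0379 q [-0.311 -0.178  2.021  0.     1.297  1.26 ]
```

Bearing: 6 N along +x after 1.5 mm of travel, which is exactly the expected clearance. I'll hold and check for steadiness.

>>> {"op": "send_rows", "data": {
  "deltas": [
    [-1, 0, 0, 0, 0, 0, 0],
    [-1, 0, 0, 0, 0, 0, 0],
    [-1, 0, 0, 0, 0, 0, 0],
    [-1, 0, 0, 0, 0, 0, 0],
    [-1, 0, 0, 0, 0, 0, 0],
    [-1, 0, 0, 0, 0, 0, 0],
    [-1, 0, 0, 0, 0, 0, 0],
    [-1, 0, 0, 0, 0, 0, 0],
    [-1, 0, 0, 0, 0, 0, 0],
    [-1, 0, 0, 0, 0, 0, 0]
  ]
}}

```text
t: 31.55
tool_pos: [0.4859, -0.0782, 0.1002]
tool_rot: [-1.208, 1.208, -1.21]
contact_force: [4.4, 0.7, -4.7]
opening: 0.038
```

```bash
python3 - <<'E'
from h import *
state();w=snap('wrist','w21');s=snap('scene','s21')
f=w['frame'][:,:,::-1];cv2.imwrite('pics/w21d.png',cv2.resize(f[260:370,260:380],None,fx=6,fy=5.4,interpolation=cv2.INTER_CUBIC))
b=cv2.resize(s['frame'][:,:,::-1][190:310,130:270],None,fx=5,fy=5,interpolation=cv2.INTER_CUBIC)
cv2.imwrite('pics/s21d.png',b)
E
```

```text
t 31.55 pos [ 0.4859 -0.0782  0.1002] 
 [[-0.     0.001  1.   ]
 [-1.    -0.    -0.   ]
 [ 0.    -1.     0.001]] 
F [ 4.43  0.73 -4.67] open 0.038 q [-0.311 -0.178  2.021  0.     1.297  1.26 ]
```

View pics/w21d.png

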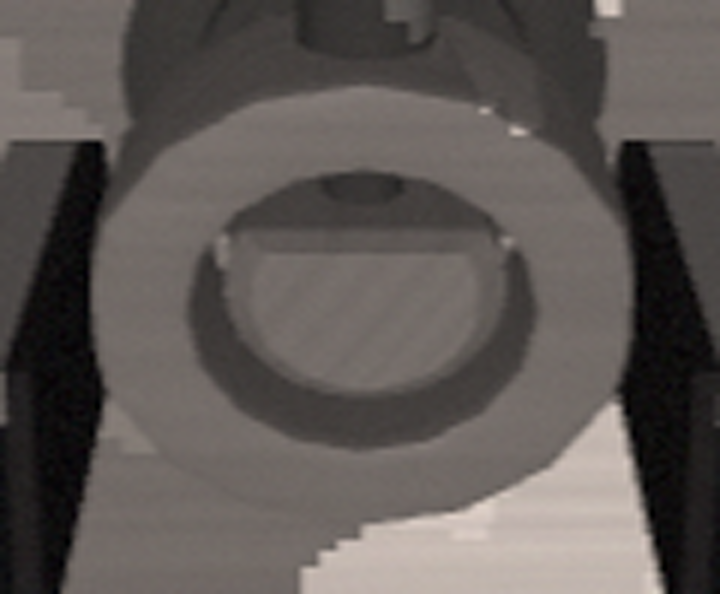

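View pics/s21d.png

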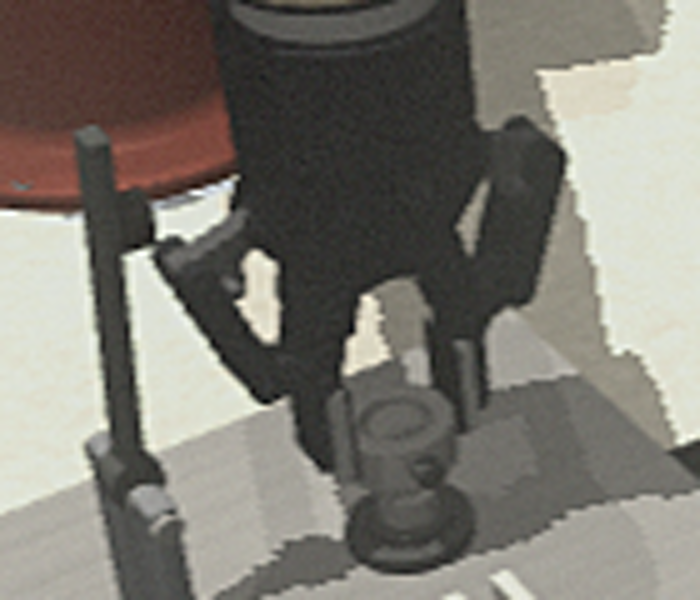

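View pics/s21.png

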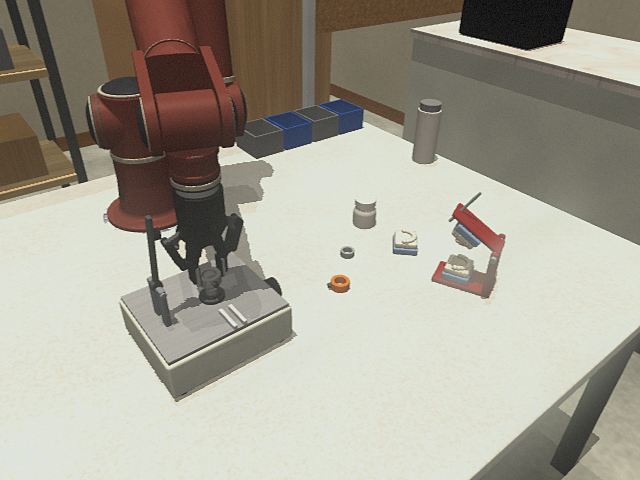

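All good: the collar is flush on the spindle with its screw towards the rails, the lever is up and the other objects are untouched. Handing in.

```bash
python3 - <<'E'
from h import *
print(finish_job());state()
E
```

```text
the job is handed in; nothing more can be done
None
the job is handed in; nothing more can be done
```

The job is handed in at about 31.6 s of the 72 s. I raised the keeper lever, turned the spindle about 126° so its flat faces the key channel, and fitted the screw collar over it. I then drew the collar 1.5 mm back, so the screw bears on the flat while the fingers still hold it. `finish_job` gives no verdict, so what follows rests on my own last checks.

**Last checks, just before handing in:**
- **Bearing:** the force reading was about 4.4 N along +x, down from 6.1 N a second earlier. The tool stayed still, and the travel matched the expected 1.5 mm clearance.
- **Height:** the collar's underside worked out at 0.117 m, so its top is flush with the spindle's end. The wrist view's scale agreed to within about 1–2 mm.
- **Alignment:** the flat's edge looked level in the wrist view and the screw pointed along the rails.
- **Surroundings:** the lever was upright, at roughly 1.5 rad by eye. The ring, jar, stone model, articulator and orange look-alike looked unmoved.

**What failed or disagreed:**
- **First lever pinch missed:** it closed on nothing. The camera views put the shut fingertips about 17 mm behind the reported TCP, not 14 mm ahead as stated. I used the measured offset from then on.
- **Sizes read low:** the opening read 38 mm on the 40 mm collar, and its rim also measured about 38 mm in the wrist views. The opening read 18 mm on the 20 mm spindle and 11 mm on the 12 mm bar. I worked from measured centres, so the fit was not affected.
- **Vertical force:** it drifted to about -4.7 N during the final hold, with no visible movement of the tool.

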